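# Hang a freshly moulded can on the hook and shut the keeper

## Task

Lift the moulded can straight up out of the cooling jig and stand it gently upright on the rubber mat, letting go of it. Then take it again by one side of its handle, so that the raised middle of the handle is free, and hang it gently on the stand's hook with the hook seated up inside that raised middle. Finally swing the stand's keeper fully down over the hook, leave the can hanging straight, and leave the bottle, the caps and the brush where they are.

Things in the scene. Friction and masses are not known exactly. Their poses are not given: they have to be found in the camera images.
- can: slim moulded can, off-white plastic, 0.2 to 0.4 kg, starting upright in the jig. Origin: centre of its underside; z up, y along its length, x across its thickness. Body 38 (x) x 160 (y) x 85 (z); stub neck 28 across, 12 high, on top at y = -46. A rigid handle, a bar 16 wide (x) and 10 high, arches over it in the plane x = 0 on uprights at y = +-70. Centre of mass near z = 50.
- can_hump (a point): on the can: middle of the underside of the handle's raised middle (a hump with sloping sides), 133 over the can's base at x = y = 0. The bar here is level for |y| < 14, its centre at z = 138. The opening below is 21 wide (y) at the top, about 33 at z = 113; the hook's rod seats here
- can_side (a point): on the can: bar centre of one level side length of the handle, at x = 0, y = +46, z = 118. Each side length is level from |y| = 22 to 70; the other is its mirror image at y = -46
- jig: cooling jig fixed to the bench. Origin: centre of its underside. Steel base 130 (x) x 200 (y) x 12, the can standing on it with its axes along the jig's. Two upright aluminium pockets, 140 high over the bench, enclose the can's ends and the handle's sides (|y| 27 to 87, inner gap 42 in x, too narrow for fingers), 2 to 3 clear of the can; only the raised middle of the handle is free.
- jig_mouth (a point): on the jig: centre, level with the pockets' open tops, 140 over the bench. The can leaves only straight up, until its base is above this
- mat: black rubber mat with a grey grid, fixed, 200 (x) x 220 (y) x 6 thick. Origin: centre of its underside. The can may be stood on it at any yaw, its centre within 70 of the mat's centre.
- stand: hook stand fixed to the bench: grey base plate 12 high, post 24 wide up to 237, steel hook. Origin: on the bench under the hook's seat. The can is hung with its y axis across the rod (the stand's y), coming in from the stand's -x side with the handle held above the hook's tip and the can's body below the rod, then lowered
- hook_seat (a point): top of the hook's rod at the middle of the seat, 220 over the bench; axes as the stand's. The rod is round, 10 thick, along the stand's x, from the post's face (x = +48) to x = -24, where it turns up to a tip at x = -30 whose top is 13 above this point
- keeper (a joint): angle of the keeper, a flat steel bar 92 long, 14 wide, 8 thick, hinged at the post's top about the stand's y. 0 = level above the rod, closing the hook, its underside 19 above the rod's top; 1.57 = upright; starts at 1.8 to 2.0, leaning back to the stand's +x. Stiff hinge (0.06 N m), stays where left; push the bar's back over towards -x, then down
- keeper_hinge (a point): the keeper's hinge axis at the post's top, stand x = +56, 243 over the bench; axes as the stand's
- keeper_end (a point): the free end of the keeper bar, 92 from the hinge
- bottle: bystander: clear plastic bottle, 56 diameter, 150 high; origin under its centre
- caps: bystander: two stacked off-white moulded caps in one piece, 72 diameter, 40 high; origin under its centre
- brush: bystander: bench brush lying flat, 180 long along its x axis; origin under its middle
Not all that is in view belongs to the job. Leave any orange look-alike of the stand alone.

How it is judged:
By the outcome, as a careful person would: the job done as asked, in the order asked, and still so for the second after the job is handed in, with the robot touching nothing.
It also fails if it takes over 72 s, if anything falls off the work surface, if the arm or the gripper's body presses on something with over 40 N, if the wrist force passes 120 N, or if a joint passes its speed limit or range.

## Robot

A 6-joint arm with a two-finger parallel gripper is mounted at the origin on the work surface. World frame = base frame: x ahead of the robot, y to its left, z up, the work surface at z = 0. Lengths are in m, angles in degrees, forces in N, time in s.
With the tool pointing down it reaches from about 0.35 to 0.875 m from the base axis. Payload 4.2 kg.
Tool frame: the origin (TCP) lies between the finger pads; the fingertips stand 19 mm ahead of it and the grasp point (between the pads) is the TCP; z points along the fingers, y is the line along which they close (so a half turn about z gives the same grasp; the last joint's range is limited). The gripper opens to 87 mm and grips with 3 to 60 N. Pads are 19 mm wide; open, the fingers measure 117 mm over their backs; the gripper's body (75 mm by 190 mm) begins 51 mm behind the grasp point.
Start: joints at [82.368, 22.042, 0.453, 0, -68.411, -14.817], TCP at [0.239, 0.578, 0.213] pointing down, gripper open.
Joint ranges: [-179.83, 179.83], [-69.29, 118.12], [-61.27, 80.66], [-181.25, 117.63], [-171.15, -9.14], [-177.46, 177.46]. Speed limits (degrees/s): [159.86, 159.86, 180, 180, 180, 180].

## Interface

Orientations are given as a 3x3 rotation matrix whose columns are the frame's x, y, z axes.
In Python, from station import r gives the robot as it stands.
- The arm moves only by the tool drive_tool, never from a script. Its argument "steps" is one flat list of numbers, 7 for each row, row after row: the turn, a rotation vector about the tool's x, y, z in rad, then the shift along the tool's x, y, z in m, then the opening, from 0 (shut) to 1 (fully open). A call has 1 to 10 rows; each row shifts and turns the commanded pose from where the row before left it, along the tool's axes as they then stand; what a row does not reach is not made up. A row lasts 1/12 s, in which the tool goes at most 41.7 mm and 7.16 degrees, less where a joint would pass 70% of its speed; a pose out of reach is approached as far as the arm can. A call is refused whole if a number of a shift passes 0.0417 or a number of a turn 0.125, either way. A call with a gripper value outside its range is refused whole. The fingers move at their own pace and stop on an object; the grip force is fixed at half the most. Time passes only in rows, so rows that do not move let the fingers close. It gives the time, the measured TCP pose, the force, the opening and the grip force at its end, in the units of the state.
- r.sense(): the state, without advancing time (a new reading comes with each control period).
- r.capture(name): name is "scene" or "top"; returns the picture (420x560x3 uint8, blue, green, red); there is no depth.
- r.camera_params(name): a dict with "camera_matrix" (3x3 intrinsics, pixels), "k1" (the pictures are not rectified: a ray, as slopes to the right and down, at radius r is drawn at 1 + k1 r^2 times it, then the intrinsics apply), "extrinsics" (4x4, takes a point from world to camera coordinates). Camera axes: x right, y down, z forward; pixel columns grow to the right and rows downward; lengths in m; the calibration is good to about 2 mm. A picture is of the moment at which its call begins. camera_params takes no time and is no camera call.
- r.finish_job(): hands the job in; it is judged then, once.
The state is a dict: "time_s": time; "joints": joint angles; "joint_velocities": joint speeds; "effort": joint torques, N m; "tcp_pos": TCP position; "ee_rot": TCP orientation; "wrist_force": force on the tool from outside, world axes, zero at the start; "moment": the same for the moment, N m; "gripper_width": opening from 0.0 (shut) to 1.0 (fully open); "gripper_force": force on a finger pad.
Only numpy, scipy, OpenCV 4.12 (cv2) and the standard library are available. Lean on these libraries where they do the work, as an engineer would, in place of code of your own. Each camera call takes 0.05 s, during which the arm holds its last target. There are 200 camera calls.

## Working session

There is one attempt and no reset: what is moved stays moved. The work goes in short steps, Python scripts to look and compute and a tool call to move; the robot and the scene stay as the last step left them, time stands still between calls to the robot, and variables do not carry over. Pictures are saved under pics/ and viewed, at most 10 in all, crops included, and the job is handed in when it is done.

Besides the shell and the picture viewer there is one more tool, called after "Request:" as name(argument=value, ...) on one line, values as JSON. drive_tool: Moves the arm, as the interface text tells. Its arguments: {"type":"object","properties":{"steps":{"type":"array"}},"required":["steps"]}

```bash
mkdir -p pics; ls
python3 - <<'E'
from station import r
import cv2,numpy as np
for n in ["scene","top"]:
    cv2.imwrite(f"pics/{n}0.png",r.capture(n)); p=r.camera_params(n)
    print(n,np.round(p["camera_matrix"],1).tolist(),p["k1"],np.round(p["extrinsics"],3).tolist())
s=r.sense();print(s["time_s"],s["tcp_pos"],np.round(s["ee_rot"],3).tolist(),s["gripper_width"],s["wrist_force"])
E
```

```text
pics
scene [[487.4, 0.0, 278.6], [0.0, 487.4, 209.8], [0.0, 0.0, 1.0]] -0.10795091595804626 [[0.086, 0.996, 0.003, 0.082], [0.661, -0.055, -0.748, -0.18], [-0.746, 0.066, -0.663, 1.939], [0.0, 0.0, 0.0, 1.0]]
top [[434.0, 0.0, 275.6], [0.0, 434.0, 213.7], [0.0, 0.0, 1.0]] -0.14215222110959777 [[0.0, -1.0, 0.008, -0.104], [-0.984, -0.001, -0.178, 0.491], [0.178, -0.008, -0.984, 1.36], [0.0, 0.0, 0.0, 1.0]]
0.1 [0.23841991 0.57713666 0.21168022] [[0.924, -0.382, -0.001], [-0.382, -0.924, -0.002], [0.0, 0.002, -1.0]] 1.0017632216353918 [-1.01659968  0.27540486  0.48833232]
```

View pics/scene0.png

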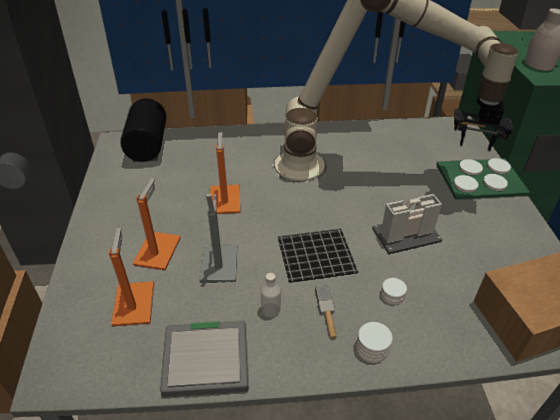

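View pics/top0.png

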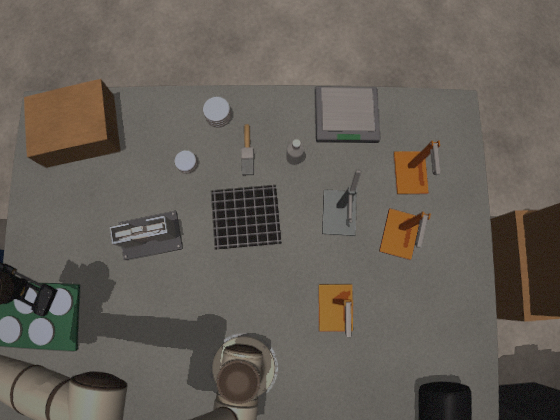

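Candidates: for the can, the jig (scene (410,218), top (145,233)). The caps at scene (394,290)/(375,340), the green tray's discs at scene (480,175) and the jug at (545,40) are off-white but not it. For the stand, the grey one (scene (217,240), top (342,208)). The three orange ones at scene (225,180), (155,230), (130,290) are look-alikes. Next is a close crop to check.

Run:
```python
import cv2,numpy as np
s=cv2.imread("pics/scene0.png");t=cv2.imread("pics/top0.png")
def c(im,x,y,w,h,W,H): 
    o=cv2.resize(im[y:y+h,x:x+w],(W,H),interpolation=cv2.INTER_CUBIC); return np.clip(o*1.5,0,255).astype(np.uint8)
A=np.hstack([c(s,370,180,80,75,400,300) if 0 else c(s,368,183,80,72,400,300)*1, c(s,185,180,80,60*1+40,400,300)]) if 0 else np.hstack([c(s,368,187,80,60,400,300),c(s,160,180,133,100,400,300)])
B=np.hstack([c(t,100,202,88,66,400,300),c(t,305,160,88,80*66//80,400,300)])
cv2.imwrite("pics/crop1.png",np.vstack([A,B]))
```

```text
(no output)
```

View pics/crop1.png

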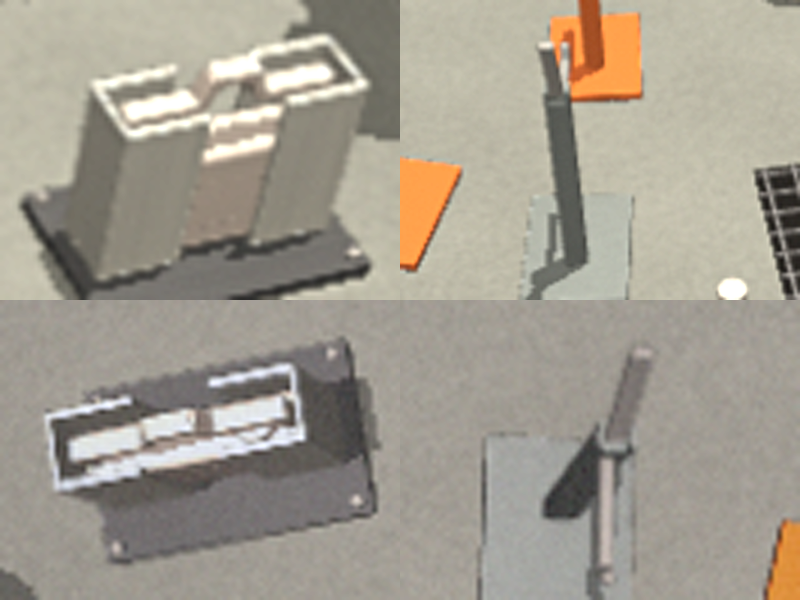

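Crop: left, the can in the jig. Its hump is at scene (415,201), top (137,229), with the side bars at top (123,234) and (155,227). Right, the grey hook stand: hook tip at top (350,221), post top (352,193), keeper leaning back to (361,172). The rod points toward the robot. Now measuring.

```bash
cat > h.py <<'E'
from station import r
import cv2,numpy as np
P={n:r.camera_params(n) for n in("scene","top")}
for p in P.values():
    p["R"]=p["extrinsics"][:3,:3];p["t"]=p["extrinsics"][:3,3];p["C"]=-p["R"].T@p["t"]
def ray(n,px):
    p=P[n];px=np.atleast_2d(np.float64(px));K=p["camera_matrix"]
    u=cv2.undistortPoints(px[:,None],K,np.array([p["k1"],0,0,0.]))[:,0]
    d=np.c_[u,np.ones(len(u))]@p["R"];return d/np.linalg.norm(d,axis=1)[:,None]
def plane(n,px,z):
    d=ray(n,px);C=P[n]["C"];return C+d*((z-C[2])/d[:,2])[:,None]
def tri(ps,pt):
    a,b=ray("scene",ps)[0],ray("top",pt)[0];A,B=P["scene"]["C"],P["top"]["C"]
    k=np.linalg.lstsq(np.c_[a,-b],B-A,rcond=None)[0];x,y=A+k[0]*a,B+k[1]*b
    return np.round((x+y)/2,4),round(1e3*np.linalg.norm(x-y),1)
def proj(n,X):
    p=P[n];return cv2.projectPoints(np.float64(np.atleast_2d(X)),cv2.Rodrigues(p["R"])[0],p["t"],p["camera_matrix"],np.array([p["k1"],0,0,0.]))[0][:,0]
E
python3 - <<'E'
from h import *
S=lambda x,y:(368-.4+x/5,187-.4+y/5)
S2=lambda x,y:(160-.3+(x-400)/3.0075,180-.3+y/3)
T=lambda x,y:(100-.4+x/4.545,202-.4+(y-300)/4.545)
T2=lambda x,y:(305-.4+(x-400)/4.545,160-.4+(y-300)/4.545)
print("C",P["top"]["C"],P["scene"]["C"])
print("hump",tri(S(235,68),T(168,425)))
print("cornerFar",tri(S(330,37),T(52,414)))# candidates rim corners
print("rim corners",[tri(S(*a),T(*b)) for a,b in (((330,37),(52,485)),((365,80),(48,413)),((125,135),(292,368)),((92,85),(302,440)))])
print("keeper end",tri(S2(545,45),T2(643,350)))
print("post top",tri(S2(557,97),T2(613,440)))
b=[T2(487,436),T2(637,436)]
print("stand base back",plane("top",b,.012), "rodtip z.233",plane("top",[T2(607,580)],.233),"rod post end",plane("top",[T2(606,460)],.22))
# jig rim from top, white mask
im=cv2.imread("pics/top0.png");g=im[195:275,95:195].min(2)
print(np.percentile(g,[10,50,80,90,95,99]))
for th in(110,130,150):
    m=(g>th).astype(np.uint8);n,l,st,c=cv2.connectedComponentsWithStats(m);i=1+st[1:,4].argmax();
    q=np.argwhere(m)[:,::-1]+[95,195];w=plane("top",q,.14)[:,:2]
    print(th,st[1:].tolist()[:8],cv2.minAreaRect(np.float32(w*1000)))
# mat
g=im[175:260,200:295].max(2);m=(g<60).astype(np.uint8)
m=cv2.morphologyEx(m,cv2.MORPH_CLOSE,np.ones((7,7)));n,l,st,c=cv2.connectedComponentsWithStats(m);i=1+st[1:,4].argmax()
q=np.argwhere(l==i)[:,::-1]+[200,175];print("mat",cv2.minAreaRect(np.float32(plane("top",q,.006)[:,:2]*1000)))
E
```

```text
C [ 0.24022855 -0.09272964  1.4268746 ] [ 1.55735451 -0.2200401   1.15135569]
hump (array([0.4237, 0.3156, 0.152 ]), np.float64(1.3))
cornerFar (array([0.4256, 0.3796, 0.177 ]), np.float64(11.2))
rim corners [(array([0.3843, 0.3961, 0.1401]), np.float64(0.8)), (array([0.4326, 0.4017, 0.1435]), np.float64(1.2)), (array([0.4644, 0.236 , 0.1372]), np.float64(1.6)), (array([0.4158, 0.2271, 0.1374]), np.float64(1.5))]
keeper end (array([ 0.5555, -0.3193,  0.3273]), np.float64(0.1))
post top (array([ 0.5232, -0.317 ,  0.2367]), np.float64(0.3))
stand base back [[ 0.57927657 -0.26542471  0.012     ]
 [ 0.57976751 -0.37730045  0.012     ]] rodtip z.233 [[ 0.43544367 -0.31099356  0.233     ]] rod post end [[ 0.5142078  -0.31513774  0.22      ]]
[ 62.  97. 101. 103. 134. 151.]
110 [[77, 18, 2, 1, 2], [14, 21, 58, 28, 385], [20, 31, 28, 11, 136], [83, 50, 1, 2, 2], [30, 61, 1, 1, 1]] ((405.72662353515625, 298.11126708984375), (102.7403335571289, 202.77845764160156), 11.087965965270996)
130 [[51, 21, 20, 12, 39], [15, 29, 18, 6, 27], [52, 28, 15, 8, 70], [37, 31, 11, 6, 44], [21, 35, 15, 7, 69], [17, 35, 55, 14, 174], [16, 37, 1, 5, 5]] ((424.276611328125, 315.1056213378906), (52.965003967285156, 170.67481994628906), 11.748897552490234)
150 [[61, 23, 1, 1, 1], [67, 22, 1, 1, 1], [52, 25, 1, 1, 1], [57, 24, 1, 1, 1], [53, 29, 14, 6, 37], [25, 30, 1, 1, 1], [37, 33, 2, 2, 2], [40, 32, 7, 4, 13]] ((426.1024169921875, 302.90374755859375), (49.162593841552734, 144.587158203125), 11.128674507141113)
mat ((488.15814208984375, -4.025260925292969), (198.81829833984375, 218.89642333984375), 5.1713480949401855)
```

```bash
cat >> h.py <<'E'
from scipy.spatial.transform import Rotation as Ro
def rot(yaw,tilt=0):  # tool down, tool y at world angle yaw (deg)
    a=np.radians(yaw);y=np.array([np.cos(a),np.sin(a),0]);z=np.array([0,0,-1.]);M=np.c_[np.cross(y,z),y,z]
    return Ro.from_rotvec(tilt*np.pi/180*y).as_matrix()@M
def plan(pos,R,n,g,p0=None,R0=None):
    s=r.sense();p0=s["tcp_pos"] if p0 is None else np.array(p0);R0=s["ee_rot"] if R0 is None else R0
    w=Ro.from_matrix(R0.T@R).as_rotvec()/n;d=(np.array(pos)-p0)/n;M=R0
    for i in range(n):
        print(*[f"{v:.4g}," for v in np.r_[np.round(w,3),np.round(M.T@d,4),g]]);M=M@Ro.from_rotvec(w).as_matrix()
def st():
    s=r.sense();R=s["ee_rot"];print("t",round(s["time_s"],2),"p",np.round(s["tcp_pos"],4),"yaw",np.round(np.degrees(np.arctan2(R[1,1],R[0,1])),2),"z",np.round(R[:,2],3),"F",np.round(s["wrist_force"],2),"g",round(s["gripper_width"],3),s["gripper_force"],"j",np.round(s["joints"],0))
E
python3 -c "
from h import *
plan([.424,.3152,.2117],rot(-168.8),10,1)
# stand base edges
im=cv2.imread('pics/top0.png');c=cv2.resize(im[180:245,315:362],None,fx=5,fy=5,interpolation=cv2.INTER_CUBIC)
L=cv2.createLineSegmentDetector().detect(cv2.cvtColor(c,cv2.COLOR_BGR2GRAY))[0][:,0]
for l in L:
    if np.hypot(l[2]-l[0],l[3]-l[1])>45:
        q=(l.reshape(2,2)-2)/5+[315,180];w=plane('top',q,.012)[:,:2];d=w[1]-w[0];print(np.round(q,1).tolist(),np.round(w,4).tolist(),round(np.degrees(np.arctan2(d[1],d[0])),1))
"
```

```text
0, -0, 0.098, 0.0272, 0.0171, 0, 1,
0, -0, 0.098, 0.0287, 0.0144, 0, 1,
0, -0, 0.098, 0.03, 0.0115, 0, 1,
0, -0, 0.098, 0.031, 0.0085, 0, 1,
0, -0, 0.098, 0.0316, 0.0054, 0, 1,
0, -0, 0.098, 0.032, 0.0023, 0, 1,
0, -0, 0.098, 0.0321, -0.0009, 0, 1,
0, -0, 0.098, 0.0318, -0.004, 0, 1,
0, -0, 0.098, 0.0313, -0.0071, 0, 1,
0, -0, 0.098, 0.0304, -0.0102, -0, 1,
[[323.6, 190.5], [323.6, 213.2]] [[0.576, -0.2648], [0.4984, -0.2633]] 178.9
[[322.3, 213.0], [322.3, 193.7]] [[0.4992, -0.2591], [0.5648, -0.2604]] -1.1
[[322.6, 215.0], [322.6, 232.0]] [[0.4925, -0.2598], [0.4355, -0.2587]] 178.9
[[343.0, 234.4], [354.7, 234.4]] [[0.4275, -0.3262], [0.4275, -0.3654]] -90.0
[[321.3, 233.7], [321.4, 220.2]] [[0.4297, -0.2545], [0.4748, -0.2554]] -1.1
[[335.7, 204.1], [347.9, 187.0]] [[0.5293, -0.3045], [0.5884, -0.3473]] -35.9
[[351.1, 203.5], [351.4, 194.0]] [[0.5317, -0.3566], [0.5643, -0.3586]] -3.5
[[348.5, 194.2], [348.6, 217.5]] [[0.5634, -0.3487], [0.4842, -0.3465]] 178.4
[[327.5, 233.4], [341.2, 233.4]] [[0.4309, -0.2748], [0.4308, -0.3205]] -90.1
[[355.0, 235.6], [345.7, 235.7]] [[0.4233, -0.3661], [0.4232, -0.3353]] 90.1
[[346.4, 218.2], [346.5, 205.7]] [[0.4816, -0.3391], [0.524, -0.3407]] -2.2
[[340.5, 234.7], [328.7, 234.7]] [[0.4266, -0.3179], [0.4265, -0.2789]] 90.1
```

Request:
drive_tool(steps=[0, 0, 0.098, 0.0272, 0.0171, 0, 1, 0, 0, 0.098, 0.0287, 0.0144, 0, 1, 0, 0, 0.098, 0.03, 0.0115, 0, 1, 0, 0, 0.098, 0.031, 0.0085, 0, 1, 0, 0, 0.098, 0.0316, 0.0054, 0, 1, 0, 0, 0.098, 0.032, 0.0023, 0, 1, 0, 0, 0.098, 0.0321, -0.0009, 0, 1, 0, 0, 0.098, 0.0318, -0.004, 0, 1, 0, 0, 0.098, 0.0313, -0.0071, 0, 1, 0, 0, 0.098, 0.0304, -0.0102, 0, 1])

```text
time_s: 0.93
tcp_pos: [0.4249, 0.3144, 0.2123]
ee_rot: [[0.193, -0.981, -0.001], [-0.981, -0.193, -0.0], [0.0, 0.001, -1.0]]
wrist_force: [0.5, 0.6, -0.0]
gripper_width: 1.001
gripper_force: 0.0
```

Request:
drive_tool(steps=[0, 0, 0, 0, 0, 0, 1, 0, 0, 0, 0, 0, 0, 1])

```text
time_s: 1.1
tcp_pos: [0.4251, 0.3146, 0.2123]
ee_rot: [[0.195, -0.981, -0.001], [-0.981, -0.195, -0.0], [0.0, 0.001, -1.0]]
wrist_force: [0.5, -0.1, -0.5]
gripper_width: 0.999
gripper_force: 0.0
```

```bash
python3 -c "
from h import *
st();plan([.424,.3152,.153],rot(-168.8),4,1)"
```

```text
t 1.1 p [0.4251 0.3146 0.2123] yaw -168.74 z [-0.001 -0.    -1.   ] F [ 0.53 -0.05 -0.54] g 0.999 0.0 j [ 54.  13. -13.  -0. -64. -43.]
0, -0, 0, -0.0002, 0.0002, 0.0148, 1,
0, -0, 0, -0.0002, 0.0002, 0.0148, 1,
0, -0, 0, -0.0002, 0.0002, 0.0148, 1,
0, -0, 0, -0.0002, 0.0002, 0.0148, 1,
```

Request:
drive_tool(steps=[0, 0, 0, 0, 0, 0.0148, 1, 0, 0, 0, 0, 0, 0.0148, 1, 0, 0, 0, 0, 0, 0.0148, 1, 0, 0, 0, 0, 0, 0.0148, 1, 0, 0, 0, 0, 0, 0, 0.5, 0, 0, 0, 0, 0, 0, 0.4, 0, 0, 0, 0, 0, 0, 0.3, 0, 0, 0, 0, 0, 0, 0.3])

```text
time_s: 1.77
tcp_pos: [0.4249, 0.3169, 0.1545]
ee_rot: [[0.199, -0.98, 0.001], [-0.98, -0.199, 0.002], [-0.001, -0.002, -1.0]]
wrist_force: [0.0, 0.3, -0.0]
gripper_width: 0.779
gripper_force: 0.0
```

```bash
python3 -c "
from h import *
st();a=r.capture('scene');b=r.capture('top')
o=np.hstack([cv2.resize(a[150:250,350:450],(400,400),interpolation=2),cv2.resize(b[185:285,95:195],(400,400),interpolation=2)])
cv2.imwrite('pics/g1.png',np.clip(o*1.4,0,255).astype(np.uint8))"
```

```text
t 1.77 p [0.4249 0.3169 0.1545] yaw -168.54 z [ 0.001  0.002 -1.   ] F [ 0.01  0.34 -0.  ] g 0.779 0.0 j [ 54.  16. -18.   0. -56. -43.]
```

View pics/g1.png

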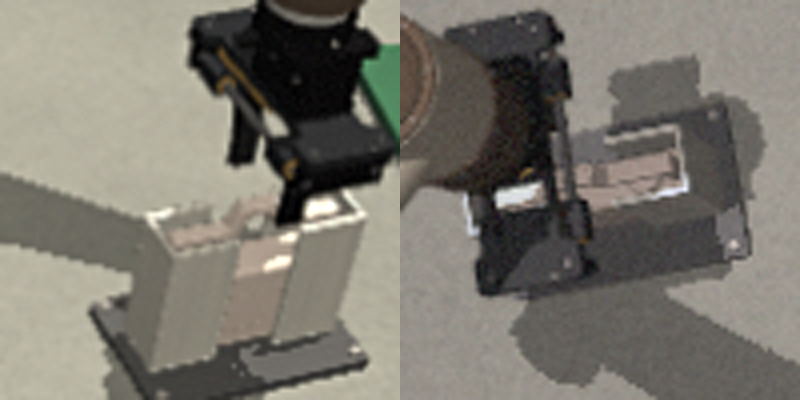

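```bash
python3 -c "
from h import *
p=np.array([.4249,.3169,.1545]);y=np.array([.98,.199,0]);x=np.array([.199,-.98,0])
for q in (p,p+y*.034-[0,0,.019],p+y*.034-[0,0,.019]+x*.0095,p+y*.034-[0,0,.019]-x*.0095,p+y*.05+[0,0,.03]): print((proj('scene',q)-[350,150])*4,(proj('top',q)-[95,185])*4+[400,0])"
```

```text
[[260.19721527 199.44642053]] [[562.81233635 174.13816476]]
[[276.19326237 244.48684631]] [[564.164235   134.54111787]]
[[265.5994905  246.72008154]] [[576.15061241 132.13023069]]
[[286.74747543 242.26104789]] [[552.19606732 136.94988065]]
[[298.43305844 210.2116978 ]] [[541.02546512 102.49573552]]
```

```bash
python3 -c "
from h import *
p=np.array([.2384,.5771,.2117]);y=np.array([-.382,-.924,0])
for s in(1,-1):
  for k in (.0435,.0585): print(proj('scene',p+s*y*k-[0,0,.019]))
im=cv2.imread('pics/scene0.png').max(2);o=cv2.resize(im[105:160,445:520],(600,440),interpolation=cv2.INTER_CUBIC)
n=r.capture('scene').max(2);n=cv2.resize(n[175:230,390:465],(600,440),interpolation=cv2.INTER_CUBIC)
o=np.clip(np.hstack([o[:,:400],n[:,:400]])*1.8,0,255)
cv2.imwrite('pics/f.png',o)"
```

```text
[[460.10463194 150.95185462]]
[[455.8037801  150.16444135]]
[[485.18266581 155.58122421]]
[[489.52680518 156.38991088]][ WARN:0@1.253] global loadsave.cpp:1063 imwrite_ Unsupported depth image for selected encoder is fallbacked to CV_8U.
```

View pics/f.png

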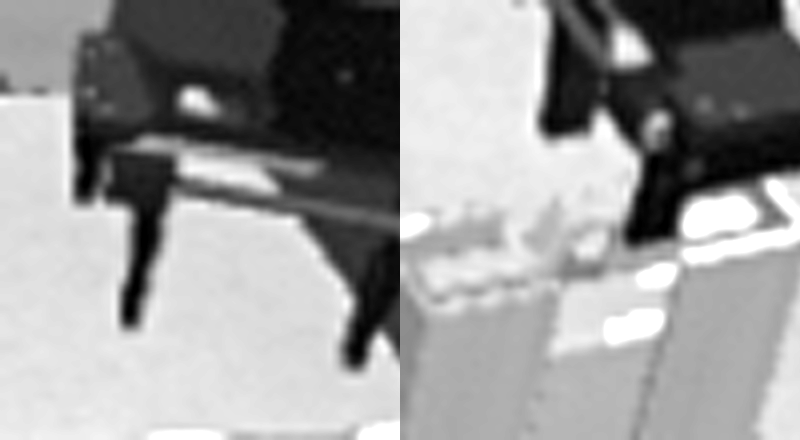

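```bash
python3 -c "
from h import *
n=r.capture('top');a=cv2.imread('pics/top0.png')
c=lambda im,x,y:cv2.resize(im[y:y+75,x:x+50],(400,600),interpolation=2)
o=np.hstack([c(a,0,255),c(n,110,190)]);cv2.imwrite('pics/f2.png',np.clip(o*2.0,0,255).astype(np.uint8))
p=np.array([.2384,.5771,.2117]);y=np.array([-.382,-.924,0])
for z in(-.019,0,.051,.1): print(z,[((proj('top',p+s*y*.0435+[0,0,z])-[0,255])*8).round() for s in(1,0,-1)])
p=np.array([.4249,.3169,.1545]);y=np.array([.98,.199,0])
for z in(-.019,0,.051,.1): print(z,[((proj('top',p+s*y*.034+[0,0,z])-[110,190])*8+[400,0]).round() for s in(1,0,-1)])
"
```

```text
-0.019 [array([[448., 321.]]), array([[350., 272.]]), array([[254., 224.]])]
0 [array([[423., 321.]]), array([[324., 272.]]), array([[227., 222.]])]
0.051 [array([[353., 321.]]), array([[251., 269.]]), array([[151., 218.]])]
0.1 [array([[280., 321.]]), array([[176., 267.]]), array([[ 73., 213.]])]
-0.019 [array([[608., 229.]]), array([[621., 316.]]), array([[634., 403.]])]
0 [array([[593., 221.]]), array([[606., 308.]]), array([[619., 397.]])]
0.051 [array([[550., 197.]]), array([[563., 288.]]), array([[576., 380.]])]
0.1 [array([[505., 172.]]), array([[518., 266.]]), array([[531., 362.]])]
```

View pics/f2.png

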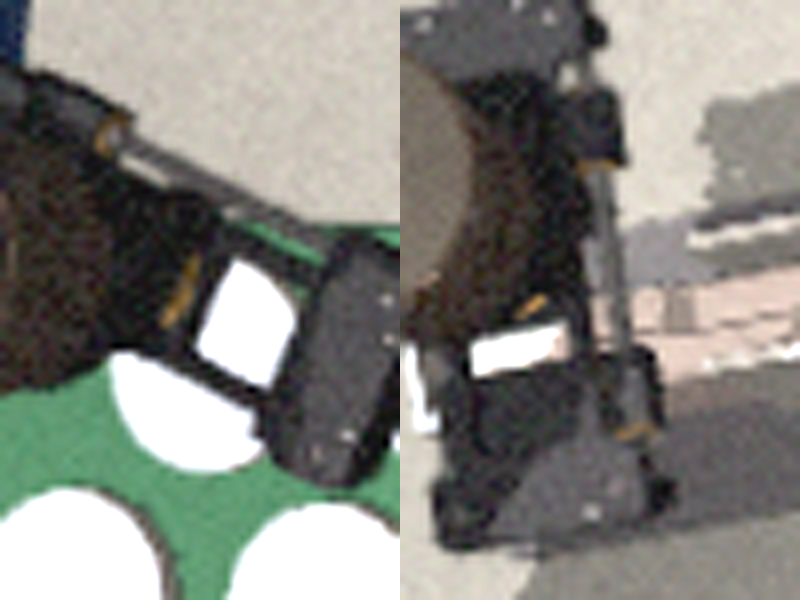

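The fingertips look about 20 mm higher than expected against the hump. I'll test by closing: if the gripper shuts completely, it is above the bar.

Request:
drive_tool(steps=[0, 0, 0, 0, 0, 0, 0.1, 0, 0, 0, 0, 0, 0, 0.1, 0, 0, 0, 0, 0, 0, 0.1, 0, 0, 0, 0, 0, 0, 0.1, 0, 0, 0, 0, 0, 0, 0.1, 0, 0, 0, 0, 0, 0, 0.1, 0, 0, 0, 0, 0, 0, 0.1])

```text
time_s: 2.55
tcp_pos: [0.4246, 0.316, 0.1534]
ee_rot: [[0.198, -0.98, -0.0], [-0.98, -0.198, -0.0], [0.0, 0.0, -1.0]]
wrist_force: [0.5, 0.9, 0.5]
gripper_width: 0.126
gripper_force: 0.0
```

It closed past 16 mm without force, so it is above the bar. I'll reopen and go lower.

Request:
drive_tool(steps=[0, 0, 0, 0, 0, 0, 0.6, 0, 0, 0, 0, 0, 0, 0.6, 0, 0, 0, 0, 0, 0, 0.6, 0, 0, 0, 0, 0, 0, 0.6, 0, 0, 0, 0, 0, 0, 0.6, 0, 0, 0, 0, 0, 0, 0.6])

```text
time_s: 3.05
tcp_pos: [0.4246, 0.316, 0.1535]
ee_rot: [[0.198, -0.98, -0.0], [-0.98, -0.198, 0.0], [-0.0, 0.0, -1.0]]
wrist_force: [-0.5, 0.5, 0.2]
gripper_width: 0.494
gripper_force: 0.0
```

Request:
drive_tool(steps=[0, 0, 0, 0, 0, 0.006, 0.6, 0, 0, 0, 0, 0, 0.006, 0.6, 0, 0, 0, 0, 0, 0.006, 0.6, 0, 0, 0, 0, 0, 0.004, 0.6, 0, 0, 0, 0, 0, 0, 0.6])

```text
time_s: 3.47
tcp_pos: [0.4239, 0.3153, 0.1299]
ee_rot: [[0.197, -0.98, -0.002], [-0.98, -0.197, -0.002], [0.002, 0.002, -1.0]]
wrist_force: [0.5, 0.2, -0.1]
gripper_width: 0.594
gripper_force: 0.0
```

```bash
python3 -c "
from h import *
st();a=r.capture('scene');b=r.capture('top')
o=np.hstack([cv2.resize(a[165:240,375:450],(400,400),interpolation=2),cv2.resize(b[200:260,110:170],(400,400),interpolation=2)])
cv2.imwrite('pics/g2.png',np.clip(o*1.8,0,255).astype(np.uint8))"
```

```text
t 3.47 p [0.4239 0.3153 0.1299] yaw -168.61 z [-0.002 -0.002 -1.   ] F [ 0.49  0.22 -0.13] g 0.594 0.0 j [ 54.  17. -20.  -0. -53. -43.]
```

View pics/g2.png

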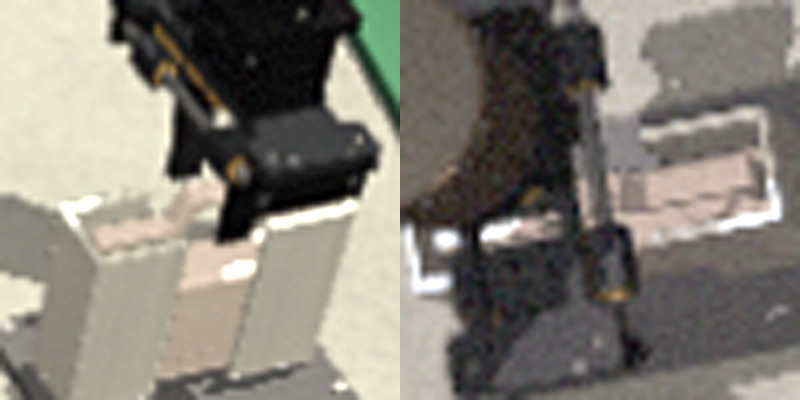

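Request:
drive_tool(steps=[0, 0, 0, 0, 0, 0, 0.25, 0, 0, 0, 0, 0, 0, 0.15, 0, 0, 0, 0, 0, 0, 0.1, 0, 0, 0, 0, 0, 0, 0.1, 0, 0, 0, 0, 0, 0, 0.1, 0, 0, 0, 0, 0, 0, 0.1])

```text
time_s: 4.07
tcp_pos: [0.4246, 0.316, 0.1316]
ee_rot: [[0.198, -0.98, 0.0], [-0.98, -0.198, 0.0], [-0.0, -0.0, -1.0]]
wrist_force: [-0.6, -0.2, -0.0]
gripper_width: 0.228
gripper_force: 0.0
```

Request:
drive_tool(steps=[0, 0, 0, 0, 0, 0, 0, 0, 0, 0, 0, 0, 0, 0, 0, 0, 0, 0, 0, 0, 0])

```text
time_s: 4.32
tcp_pos: [0.4245, 0.316, 0.1315]
ee_rot: [[0.198, -0.98, 0.0], [-0.98, -0.198, -0.0], [0.0, -0.0, -1.0]]
wrist_force: [0.2, -0.4, 0.5]
gripper_width: 0.184
gripper_force: 30.0
```

Gripped (16 mm, 30 N). Lifting straight up.

Request:
drive_tool(steps=[0, 0, 0, 0, 0, -0.005, 0, 0, 0, 0, 0, 0, -0.008, 0, 0, 0, 0, 0, 0, -0.012, 0, 0, 0, 0, 0, 0, -0.012, 0])

```text
time_s: 4.65
tcp_pos: [0.4242, 0.3156, 0.1686]
ee_rot: [[0.197, -0.98, -0.001], [-0.98, -0.197, -0.001], [0.001, 0.001, -1.0]]
wrist_force: [0.2, 0.4, -2.5]
gripper_width: 0.182
gripper_force: 30.0
```

Request:
drive_tool(steps=[0, 0, 0, 0, 0, -0.014, 0, 0, 0, 0, 0, 0, -0.014, 0, 0, 0, 0, 0, 0, -0.014, 0, 0, 0, 0, 0, 0, -0.014, 0, 0, 0, 0, 0, 0, -0.014, 0, 0, 0, 0, 0, 0, -0.014, 0, 0, 0, 0, 0, 0, -0.014, 0, 0, 0, 0, 0, 0, -0.01, 0, 0, 0, 0, 0, 0, 0, 0])

```text
time_s: 5.4
tcp_pos: [0.4254, 0.3167, 0.2791]
ee_rot: [[0.198, -0.98, 0.003], [-0.98, -0.198, 0.003], [-0.003, -0.004, -1.0]]
wrist_force: [0.2, 0.2, -2.9]
gripper_width: 0.18
gripper_force: 30.0
```

```bash
python3 -c "
from h import *
st();print(r.sense()['moment']);a=r.capture('scene');b=r.capture('top');cv2.imwrite('pics/ls.png',a);cv2.imwrite('pics/lt.png',b)
o=np.hstack([cv2.resize(a[110:260,340:490],(400,400),interpolation=2),cv2.resize(b[175:285,85:195],(400,400),interpolation=2)])
cv2.imwrite('pics/g3.png',np.clip(o*1.6,0,255).astype(np.uint8))"
```

```text
t 5.4 p [0.4254 0.3167 0.2791] yaw -168.59 z [ 0.003  0.003 -1.   ] F [ 0.18  0.17 -2.94] g 0.18 29.9957013130188 j [ 54.  10.  -7.   0. -73. -43.]
[ 0.18383009 -0.05213175 -0.0189866 ]
```

View pics/g3.png

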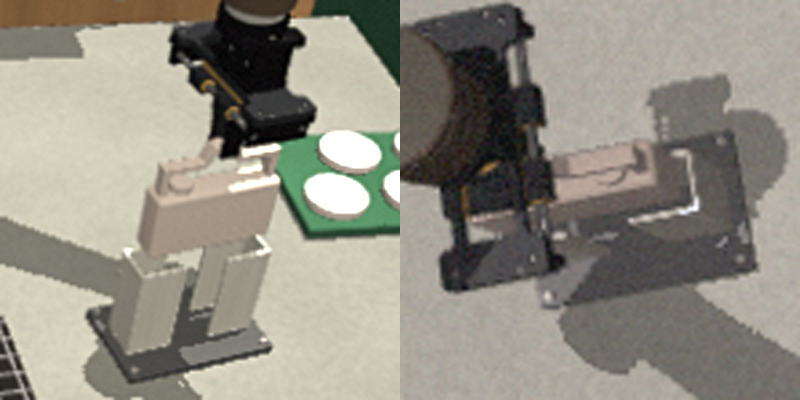

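Lifted clear: the can hangs level, neck toward world -y (crop (180,183)), so the free handle side is +y. Carrying it to the mat.

```bash
python3 -c "
from h import *
plan([.482,-.002,.279],rot(178.5),20,0)"
```

```text
0, 0, 0.011, 0.0162, 0.0003, -0.0001, 0,
0, 0, 0.011, 0.0162, 0.0001, -0.0001, 0,
0, 0, 0.011, 0.0162, -0.0001, -0.0001, 0,
0, 0, 0.011, 0.0162, -0.0002, -0.0001, 0,
0, 0, 0.011, 0.0161, -0.0004, -0.0001, 0,
0, 0, 0.011, 0.0161, -0.0006, -0.0001, 0,
0, 0, 0.011, 0.0161, -0.0008, -0.0001, 0,
0, 0, 0.011, 0.0161, -0.001, -0.0001, 0,
0, 0, 0.011, 0.0161, -0.0011, -0.0001, 0,
0, 0, 0.011, 0.0161, -0.0013, -0.0001, 0,
0, 0, 0.011, 0.0161, -0.0015, -0.0001, 0,
0, 0, 0.011, 0.0161, -0.0017, -0.0001, 0,
0, 0, 0.011, 0.016, -0.0019, -0.0001, 0,
0, 0, 0.011, 0.016, -0.0021, -0.0001, 0,
0, 0, 0.011, 0.016, -0.0022, -0.0001, 0,
0, 0, 0.011, 0.016, -0.0024, -0.0001, 0,
0, 0, 0.011, 0.0159, -0.0026, -0.0001, 0,
0, 0, 0.011, 0.0159, -0.0028, -0.0001, 0,
0, 0, 0.011, 0.0159, -0.0029, -0.0001, 0,
0, 0, 0.011, 0.0158, -0.0031, -0.0001, 0,
```

Request:
drive_tool(steps=[0, 0, 0.011, 0.006, 0, 0, 0, 0, 0, 0.011, 0.012, 0, 0, 0, 0, 0, 0.011, 0.018, 0, 0, 0, 0, 0, 0.011, 0.018, 0, 0, 0, 0, 0, 0.011, 0.018, 0, 0, 0, 0, 0, 0.011, 0.018, -0.001, 0, 0, 0, 0, 0.011, 0.018, -0.001, 0, 0, 0, 0, 0.011, 0.018, -0.001, 0, 0, 0, 0, 0.011, 0.018, -0.001, 0, 0, 0, 0, 0.011, 0.018, -0.001, 0, 0])

```text
time_s: 6.33
tcp_pos: [0.4523, 0.1542, 0.2757]
ee_rot: [[0.087, -0.996, -0.002], [-0.996, -0.087, -0.001], [0.001, 0.002, -1.0]]
wrist_force: [0.7, -0.5, -3.1]
gripper_width: 0.181
gripper_force: 30.0
```

Request:
drive_tool(steps=[0, 0, 0.011, 0.018, -0.001, 0, 0, 0, 0, 0.011, 0.018, -0.002, 0, 0, 0, 0, 0.011, 0.018, -0.002, 0, 0, 0, 0, 0.011, 0.018, -0.002, 0, 0, 0, 0, 0.011, 0.018, -0.002, 0, 0, 0, 0, 0.011, 0.018, -0.003, 0, 0, 0, 0, 0.011, 0.018, -0.003, 0, 0, 0, 0, 0.011, 0.018, -0.003, 0, 0, 0, 0, 0.011, 0.012, -0.003, 0, 0, 0, 0, 0.011, 0.006, -0.003, 0, 0])

```text
time_s: 7.17
tcp_pos: [0.4831, -0.007, 0.2758]
ee_rot: [[-0.024, -1.0, -0.002], [-1.0, 0.024, -0.001], [0.001, 0.002, -1.0]]
wrist_force: [0.2, 0.7, -2.9]
gripper_width: 0.179
gripper_force: 30.0
```

Request:
drive_tool(steps=[0, 0, 0, 0, 0, 0.02, 0, 0, 0, 0, 0, 0, 0.025, 0, 0, 0, 0, 0, 0, 0.025, 0, 0, 0, 0, 0, 0, 0.025, 0, 0, 0, 0, 0, 0, 0.02, 0, 0, 0, 0, 0, 0, 0.015, 0, 0, 0, 0, 0, 0, 0, 0])

```text
time_s: 7.75
tcp_pos: [0.4809, -0.0055, 0.1428]
ee_rot: [[-0.022, -1.0, -0.009], [-1.0, 0.022, -0.002], [0.002, 0.009, -1.0]]
wrist_force: [-0.0, -0.9, -3.5]
gripper_width: 0.178
gripper_force: 30.0
```

```bash
python3 -c "
from h import *
st();print(r.sense()['moment']);a=r.capture('scene');b=r.capture('top');cv2.imwrite('pics/ms.png',a);cv2.imwrite('pics/mt.png',b)"
```

```text
t 7.75 p [ 0.4809 -0.0055  0.1428] yaw 178.72 z [-0.009 -0.002 -1.   ] F [-0.05 -0.92 -3.49] g 0.178 29.995381236076355 j [ 19.  12. -25.  -0. -54. -20.]
[-0.00146647  0.0497058  -0.02771074]
```

Request:
drive_tool(steps=[0, 0, 0, 0, 0, 0.004, 0, 0, 0, 0, 0, 0, 0.004, 0, 0, 0, 0, 0, 0, 0.003, 0, 0, 0, 0, 0, 0, 0.002, 0, 0, 0, 0, 0, 0, 0, 0, 0, 0, 0, 0, 0, 0, 0])

```text
time_s: 8.35
tcp_pos: [0.484, -0.0046, 0.1335]
ee_rot: [[-0.021, -1.0, 0.0], [-1.0, 0.021, -0.0], [0.0, -0.0, -1.0]]
wrist_force: [0.4, 0.5, -2.4]
gripper_width: 0.178
gripper_force: 30.0
```

Request:
drive_tool(steps=[0, 0, 0, 0, 0, 0.002, 0, 0, 0, 0, 0, 0, 0, 0, 0, 0, 0, 0, 0, 0, 0])

```text
time_s: 8.6
tcp_pos: [0.484, -0.0046, 0.1314]
ee_rot: [[-0.021, -1.0, -0.0], [-1.0, 0.021, -0.0], [0.0, 0.0, -1.0]]
wrist_force: [0.1, -0.5, -3.9]
gripper_width: 0.182
gripper_force: 30.0
```

Request:
drive_tool(steps=[0, 0, 0, 0, 0, 0.0015, 0, 0, 0, 0, 0, 0, 0, 0, 0, 0, 0, 0, 0, 0, 0])

```text
time_s: 8.85
tcp_pos: [0.484, -0.0046, 0.1299]
ee_rot: [[-0.021, -1.0, -0.0], [-1.0, 0.021, -0.0], [0.0, 0.0, -1.0]]
wrist_force: [0.1, -0.5, -3.3]
gripper_width: 0.18
gripper_force: 30.0
```

Request:
drive_tool(steps=[0, 0, 0, 0, 0, 0.0015, 0, 0, 0, 0, 0, 0, 0.001, 0, 0, 0, 0, 0, 0, 0, 0, 0, 0, 0, 0, 0, 0, 0])

```text
time_s: 9.18
tcp_pos: [0.4839, -0.0047, 0.1273]
ee_rot: [[-0.021, -1.0, -0.0], [-1.0, 0.021, -0.0], [0.0, 0.0, -1.0]]
wrist_force: [-0.6, -1.0, -3.6]
gripper_width: 0.18
gripper_force: 30.0
```

Request:
drive_tool(steps=[0, 0, 0, 0, 0, 0.001, 0, 0, 0, 0, 0, 0, 0, 0, 0, 0, 0, 0, 0, 0, 0])

```text
time_s: 9.43
tcp_pos: [0.484, -0.0047, 0.1264]
ee_rot: [[-0.021, -1.0, -0.0], [-1.0, 0.021, -0.0], [0.0, 0.0, -1.0]]
wrist_force: [0.1, 0.0, -4.3]
gripper_width: 0.181
gripper_force: 30.0
```

Request:
drive_tool(steps=[0, 0, 0, 0, 0, 0.001, 0, 0, 0, 0, 0, 0, 0, 0, 0, 0, 0, 0, 0, 0, 0])

```text
time_s: 9.68
tcp_pos: [0.4842, -0.0046, 0.1255]
ee_rot: [[-0.021, -1.0, 0.0], [-1.0, 0.021, 0.0], [-0.0, -0.0, -1.0]]
wrist_force: [-0.2, 0.7, -2.0]
gripper_width: 0.183
gripper_force: 30.0
```

Request:
drive_tool(steps=[0, 0, 0, 0, 0, 0.001, 0, 0, 0, 0, 0, 0, 0, 0, 0, 0, 0, 0, 0, 0, 0])

```text
time_s: 9.93
tcp_pos: [0.4847, -0.0045, 0.1255]
ee_rot: [[-0.02, -1.0, 0.002], [-1.0, 0.02, 0.0], [-0.0, -0.002, -1.0]]
wrist_force: [-1.6, 1.7, 5.4]
gripper_width: 0.177
gripper_force: 30.0
```

Request:
drive_tool(steps=[0, 0, 0, 0, 0, 0.001, 0, 0, 0, 0, 0, 0, 0, 0, 0, 0, 0, 0, 0, 0, 0])

```text
time_s: 10.18
tcp_pos: [0.4852, -0.0046, 0.1256]
ee_rot: [[-0.02, -1.0, 0.003], [-1.0, 0.02, -0.0], [0.0, -0.003, -1.0]]
wrist_force: [-3.2, 0.8, 9.7]
gripper_width: 0.179
gripper_force: 30.0
```

Request:
drive_tool(steps=[0, 0, 0, 0, 0, -0.0015, 0, 0, 0, 0, 0, 0, 0, 0.2, 0, 0, 0, 0, 0, 0, 0.3, 0, 0, 0, 0, 0, 0, 0.5, 0, 0, 0, 0, 0, 0, 0.7, 0, 0, 0, 0, 0, 0, 0.7, 0, 0, 0, 0, 0, 0, 0.7, 0, 0, 0, 0, 0, 0, 0.7])

```text
time_s: 10.85
tcp_pos: [0.484, -0.0047, 0.1249]
ee_rot: [[-0.021, -1.0, -0.0], [-1.0, 0.021, -0.0], [0.0, 0.0, -1.0]]
wrist_force: [0.5, 0.4, -0.2]
gripper_width: 0.572
gripper_force: 0.0
```

Request:
drive_tool(steps=[0, 0, 0, 0, 0, -0.02, 0.7, 0, 0, 0, 0, 0, -0.03, 0.7, 0, 0, 0, -0.03, 0, -0.03, 0.7, 0, 0, 0, -0.04, 0, -0.03, 0.7, 0, 0, 0, -0.04, 0, 0, 0.7, 0, 0, 0, -0.03, 0, 0, 0.7, 0, 0, 0, 0, 0, 0, 0.7])

```text
time_s: 11.43
tcp_pos: [0.4874, 0.1324, 0.2299]
ee_rot: [[-0.016, -1.0, 0.002], [-1.0, 0.016, 0.002], [-0.002, -0.002, -1.0]]
wrist_force: [0.3, -0.4, 0.3]
gripper_width: 0.699
gripper_force: 0.0
```

```bash
python3 -c "
from h import *
st();a=r.capture('scene');b=r.capture('top');cv2.imwrite('pics/rs.png',a);cv2.imwrite('pics/rt.png',b)
o=np.hstack([cv2.resize(a[195:285,275:365],(400,400),interpolation=2),cv2.resize(b[175:265,200:290],(400,400),interpolation=2)])
cv2.imwrite('pics/g4.png',np.clip(o*1.6,0,255).astype(np.uint8))"
```

```text
t 11.43 p [0.4874 0.1324 0.2299] yaw 179.06 z [ 0.002  0.002 -1.   ] F [ 0.25 -0.43  0.26] g 0.699 0.0 j [ 34.   9. -15.  -0. -66. -35.]
```

View pics/g4.png

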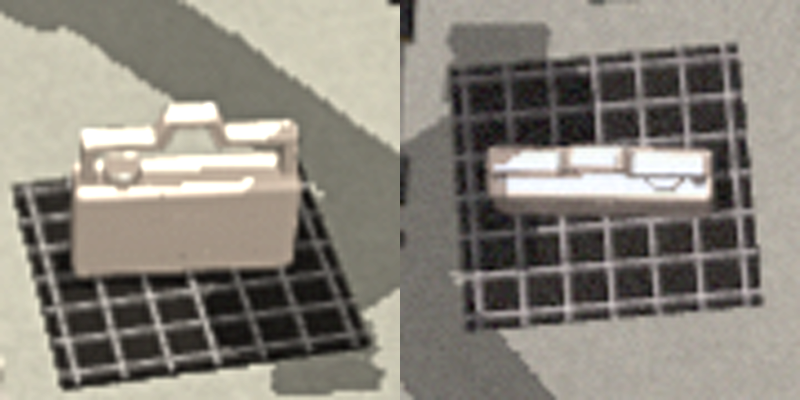

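The can stands upright on the mat with the neck on the left: hump at scene (317.5,220), top (243.5,210). Next, locate it precisely.

```bash
python3 -c "
from h import *
S=lambda x,y:(275-.4+x/4.444,195-.4+y/4.444)
T=lambda x,y:(200-.4+(x-400)/4.444,175-.4+y/4.444)
print('hump',tri(S(191,112),T(594,158)))
print('right side bar',tri(S(260,130),T(668,162)),'left',tri(S(120,135),T(530,160)))
im=cv2.imread('pics/rt.png');g=im[175:265,200:290].min(2)
m=(g>95).astype(np.uint8);n,l,st_,c=cv2.connectedComponentsWithStats(m);
for i in range(1,n):
  if st_[i,4]>20:
    q=np.argwhere(l==i)[:,::-1]+[200,175];print(st_[i],cv2.minAreaRect(np.float32(plane('top',q,.129)[:,:2]*1000)))
"
```

```text
hump (array([ 0.4829, -0.0057,  0.1462]), np.float64(0.1))
right side bar (array([ 0.491 , -0.0079,  0.1386]), np.float64(96.8)) left (array([ 0.4813, -0.0073,  0.1299]), np.float64(93.0))
[   1    0   89   90 2635] ((459.85223388671875, -8.842758178710938), (274.34539794921875, 271.11553955078125), 0.02656908519566059)
[ 21  31  49  14 480] ((478.9766845703125, -9.702873229980469), (40.191688537597656, 146.278564453125), 0.08805407583713531)
```

```bash
python3 -c "
from h import *
R=rot(178.7,12);plan([.485,.033,.19],R,4,.7);print(R.round(3).tolist());print()
plan([.485,.033,.106],R,6,.7,[.485,.033,.19],R)"
```

```text
0, 0.052, 0.001, 0.024, -0.0001, 0.0098, 0.7,
0, 0.052, 0.001, 0.0235, -0.0001, 0.011, 0.7,
0, 0.052, 0.001, 0.0229, -0.0001, 0.0123, 0.7,
0, 0.052, 0.001, 0.0222, -0.0001, 0.0134, 0.7,
[[-0.022, -1.0, -0.005], [-0.978, 0.023, -0.208], [0.208, 0.0, -0.978]]

0, 0, 0, -0.0029, -0, 0.0137, 0.7,
0, 0, 0, -0.0029, -0, 0.0137, 0.7,
0, 0, 0, -0.0029, -0, 0.0137, 0.7,
0, 0, 0, -0.0029, -0, 0.0137, 0.7,
0, 0, 0, -0.0029, -0, 0.0137, 0.7,
0, 0, 0, -0.0029, -0, 0.0137, 0.7,
```

Request:
drive_tool(steps=[0, 0.052, 0.001, 0.024, 0, 0.0098, 0.7, 0, 0.052, 0.001, 0.0235, 0, 0.011, 0.7, 0, 0.052, 0.001, 0.023, 0, 0.0123, 0.7, 0, 0.052, 0.001, 0.022, 0, 0.0134, 0.7, 0, 0, 0, 0, 0, 0, 0.7, 0, 0, 0, 0, 0, 0, 0.7])

```text
time_s: 12.03
tcp_pos: [0.484, 0.0308, 0.1896]
ee_rot: [[-0.026, -1.0, -0.007], [-0.978, 0.027, -0.207], [0.207, 0.001, -0.978]]
wrist_force: [0.4, 0.4, 1.7]
gripper_width: 0.702
gripper_force: 0.0
```

```bash
python3 -c "
from h import *
st();plan([.485,.033,.106],rot(178.7,12),6,.7)"
```

```text
t 12.03 p [0.484  0.0308 0.1896] yaw 178.45 z [-0.007 -0.207 -0.978] F [0.38 0.42 1.74] g 0.702 0.0 j [ 30.  11. -24.  12. -62. -37.]
0, 0, -0.001, -0.0032, -0.0002, 0.0135, 0.7,
0, 0, -0.001, -0.0032, -0.0002, 0.0135, 0.7,
0, 0, -0.001, -0.0032, -0.0002, 0.0135, 0.7,
0, 0, -0.001, -0.0033, -0.0002, 0.0135, 0.7,
0, 0, -0.001, -0.0033, -0.0002, 0.0135, 0.7,
0, 0, -0.001, -0.0033, -0.0002, 0.0135, 0.7,
```

Request:
drive_tool(steps=[0, 0, 0, -0.0032, 0, 0.0135, 0.7, 0, 0, 0, -0.0032, 0, 0.0135, 0.7, 0, 0, 0, -0.0032, 0, 0.0135, 0.7, 0, 0, 0, -0.0032, 0, 0.0135, 0.7, 0, 0, 0, -0.0032, 0, 0.0135, 0.7, 0, 0, 0, -0.0032, 0, 0.0135, 0.5, 0, 0, 0, 0, 0, 0, 0.3, 0, 0, 0, 0, 0, 0, 0.25])

```text
time_s: 12.7
tcp_pos: [0.4853, 0.0345, 0.1074]
ee_rot: [[-0.025, -1.0, -0.004], [-0.978, 0.025, -0.206], [0.206, -0.001, -0.979]]
wrist_force: [0.5, 0.9, 0.5]
gripper_width: 0.553
gripper_force: 0.0
```

Request:
drive_tool(steps=[0, 0, 0, 0, 0, 0, 0.2, 0, 0, 0, 0, 0, 0, 0.1, 0, 0, 0, 0, 0, 0, 0, 0, 0, 0, 0, 0, 0, 0, 0, 0, 0, 0, 0, 0, 0, 0, 0, 0, 0, 0, 0, 0])

```text
time_s: 13.2
tcp_pos: [0.4851, 0.0343, 0.1074]
ee_rot: [[-0.024, -1.0, -0.004], [-0.978, 0.025, -0.206], [0.206, -0.001, -0.978]]
wrist_force: [-0.6, 0.5, 2.3]
gripper_width: 0.178
gripper_force: 30.0
```

Request:
drive_tool(steps=[0, 0, 0, 0.0006, 0, -0.003, 0, 0, 0, 0, 0.0012, 0, -0.006, 0, 0, 0, 0, 0.0017, 0, -0.008, 0, 0, 0, 0, 0.0017, 0, -0.008, 0, 0, 0, 0, 0.0008, 0, -0.004, 0, 0, 0, 0, 0, 0, 0, 0, 0, 0, 0, 0, 0, 0, 0])

```text
time_s: 13.78
tcp_pos: [0.4848, 0.0344, 0.1369]
ee_rot: [[-0.025, -1.0, -0.004], [-0.978, 0.025, -0.206], [0.206, -0.001, -0.979]]
wrist_force: [0.1, -0.4, -3.1]
gripper_width: 0.18
gripper_force: 30.0
```

```bash
cat > tilt.py <<'E'
from h import *
def edges(im,x0,y0,x1,y1):
    # can mask in scene view (pinkish-white vs grey bench): print bottom edge line
    c=cv2.resize(im[y0:y1,x0:x1],None,fx=4,fy=4,interpolation=2);g=cv2.cvtColor(c,cv2.COLOR_BGR2GRAY)
    L=cv2.createLineSegmentDetector().detect(g)[0][:,0]
    for l in sorted(L,key=lambda l:-np.hypot(l[2]-l[0],l[3]-l[1]))[:9]:
        q=(l.reshape(2,2)-1.5)/4+[x0,y0];print(np.round(q,1).tolist(),"ang",round(np.degrees(np.arctan2(q[1,1]-q[0,1],q[1,0]-q[0,0])),1))
E
python3 -c "
from tilt import *
edges(cv2.imread('pics/rs.png'),282,210,352,265);print();st();print(r.sense()['moment'])
a=r.capture('scene');cv2.imwrite('pics/us.png',a);cv2.imwrite('pics/ut.png',r.capture('top'));edges(a,282,200,352,258)"
```

```text
[[292.7, 239.5], [331.5, 237.4]] ang -3.0
[[335.6, 229.1], [313.3, 229.9]] ang 178.0
[[305.0, 256.2], [326.8, 255.0]] ang -3.2
[[290.8, 238.5], [290.9, 256.0]] ang 89.5
[[288.6, 257.4], [304.9, 255.9]] ang -5.2
[[340.3, 253.5], [342.3, 237.6]] ang -82.6
[[319.9, 231.8], [335.8, 231.8]] ang -0.1
[[339.9, 221.4], [324.6, 222.6]] ang 175.6
[[294.2, 227.4], [309.2, 226.6]] ang -3.1

t 13.78 p [0.4848 0.0344 0.1369] yaw 178.56 z [-0.004 -0.206 -0.979] F [ 0.07 -0.43 -3.12] g 0.18 29.991896152496338 j [ 30.  14. -29.  13. -54. -39.]
[ 0.81489209 -0.07135328  0.0292317 ]
[[293.3, 232.6], [321.8, 231.4]] ang -2.4
[[289.9, 250.3], [314.6, 249.5]] ang -1.9
[[322.7, 231.0], [341.8, 230.3]] ang -2.3
[[314.3, 249.2], [331.2, 248.6]] ang -2.1
[[294.2, 220.6], [309.5, 219.5]] ang -4.1
[[346.6, 243.0], [350.9, 254.4]] ang 69.5
[[304.9, 216.7], [293.0, 216.6]] ang -179.6
[[313.4, 229.2], [302.0, 230.0]] ang 176.1
[[335.0, 223.0], [323.9, 222.4]] ang -176.9
```

Grip holds (under 1° droop). Next, refine the stand pose from the first pictures.

```bash
python3 -c "
from h import *
im=cv2.imread('pics/top0.png');c=cv2.resize(im[165:228,338:368],None,fx=6,fy=6,interpolation=cv2.INTER_CUBIC)
L=cv2.createLineSegmentDetector().detect(cv2.cvtColor(c,cv2.COLOR_BGR2GRAY))[0][:,0]
for l in L:
    if np.hypot(l[2]-l[0],l[3]-l[1])>40:
        q=(l.reshape(2,2)-2.5)/6+[338,165];w=plane('top',q,.22)[:,:2];d=w[1]-w[0];print(np.round(q,1).tolist(),np.round(w,4).tolist(),round(np.degrees(np.arctan2(d[1],d[0])),1))
# row profiles across rod: brightness
g=cv2.cvtColor(im,cv2.COLOR_BGR2GRAY)
for y in range(194,225,3): print(y,g[y,342:360].tolist())
print('orange top',plane('top',[(345,300),(348,335)],.24).round(3).tolist())
"
```

```text
[[337.9, 201.1], [347.7, 187.2]] [[0.4957, -0.28], [0.5367, -0.3096]] -35.8
[[351.2, 203.0], [351.4, 194.9]] [[0.4902, -0.318], [0.514, -0.3195]] -3.6
[[348.5, 194.3], [348.6, 217.4]] [[0.5158, -0.3111], [0.4485, -0.3091]] 178.3
[[346.4, 218.0], [346.5, 205.7]] [[0.4467, -0.3028], [0.4823, -0.3041]] -2.1
194 [101, 75, 43, 39, 46, 39, 47, 62, 70, 66, 47, 43, 54, 79, 89, 104, 103, 106]
197 [41, 43, 46, 33, 43, 42, 58, 100, 121, 110, 65, 83, 106, 104, 100, 105, 103, 103]
200 [45, 42, 44, 42, 45, 42, 58, 105, 122, 110, 67, 81, 107, 106, 99, 105, 105, 106]
203 [46, 43, 44, 40, 46, 57, 66, 108, 126, 113, 94, 107, 109, 102, 96, 103, 105, 100]
206 [47, 39, 49, 69, 96, 70, 71, 112, 127, 111, 96, 110, 111, 102, 91, 102, 104, 107]
209 [102, 107, 108, 108, 105, 66, 72, 110, 126, 108, 91, 107, 107, 99, 85, 105, 102, 104]
212 [110, 106, 111, 108, 103, 69, 70, 114, 128, 112, 103, 111, 108, 109, 97, 106, 108, 106]
215 [108, 109, 110, 108, 105, 70, 77, 114, 127, 110, 110, 106, 108, 108, 98, 104, 103, 103]
218 [110, 110, 110, 106, 102, 72, 77, 91, 93, 98, 107, 108, 110, 107, 85, 103, 104, 106]
221 [108, 108, 110, 106, 73, 72, 69, 83, 113, 115, 96, 108, 110, 110, 106, 108, 104, 100]
224 [108, 112, 109, 105, 71, 69, 70, 88, 111, 109, 109, 109, 110, 110, 102, 104, 106, 105]
orange top [[0.218, -0.29, 0.24], [0.124, -0.297, 0.24]]
```

```bash
python3 -c "
from h import *
R=rot(178.4,12);plan([.37,-.272,.2134],R,20,0);print();plan([.466,-.275,.2114],R,8,0,[.37,-.272,.2134],R)" | uniq
```

```text
-0, 0, 0, 0.0159, 0.0053, -0.0006, 0,

0, 0, 0, -0, -0.012, 0.0003, 0,
```

Request:
drive_tool(steps=[0, 0, 0, 0.006, 0.002, -0.01, 0, 0, 0, 0, 0.012, 0.004, -0.001, 0, 0, 0, 0, 0.017, 0.0055, 0, 0, 0, 0, 0, 0.017, 0.0055, 0, 0, 0, 0, 0, 0.017, 0.0055, 0, 0, 0, 0, 0, 0.017, 0.0055, 0, 0, 0, 0, 0, 0.017, 0.0055, 0, 0, 0, 0, 0, 0.017, 0.0055, 0, 0, 0, 0, 0, 0.017, 0.0055, 0, 0, 0, 0, 0, 0.017, 0.0055, 0, 0])

```text
time_s: 14.72
tcp_pos: [0.4297, -0.1142, 0.1789]
ee_rot: [[-0.025, -1.0, -0.006], [-0.978, 0.025, -0.207], [0.207, 0.001, -0.978]]
wrist_force: [0.8, 0.5, -3.2]
gripper_width: 0.177
gripper_force: 30.0
```

Request:
drive_tool(steps=[0, 0, 0, 0.017, 0.0055, 0, 0, 0, 0, 0, 0.017, 0.0055, 0, 0, 0, 0, 0, 0.017, 0.0055, 0, 0, 0, 0, 0, 0.017, 0.0055, 0, 0, 0, 0, 0, 0.017, 0.0055, 0, 0, 0, 0, 0, 0.017, 0.0055, 0, 0, 0, 0, 0, 0.017, 0.0055, 0, 0, 0, 0, 0, 0.017, 0.0055, 0, 0, 0, 0, 0, 0.012, 0.004, 0, 0, 0, 0, 0, 0.006, 0.002, 0, 0])

```text
time_s: 15.55
tcp_pos: [0.3755, -0.2634, 0.2107]
ee_rot: [[-0.026, -1.0, -0.006], [-0.978, 0.027, -0.206], [0.206, 0.001, -0.978]]
wrist_force: [0.1, 0.9, -3.3]
gripper_width: 0.177
gripper_force: 30.0
```

Request:
drive_tool(steps=[0, 0, 0, 0, 0, 0, 0, 0, 0, 0, 0, 0, 0, 0])

```text
time_s: 15.72
tcp_pos: [0.3767, -0.2623, 0.2105]
ee_rot: [[-0.025, -1.0, -0.006], [-0.978, 0.026, -0.206], [0.206, 0.0, -0.978]]
wrist_force: [-0.8, -0.2, -3.5]
gripper_width: 0.179
gripper_force: 30.0
```

```bash
python3 -c "
from tilt import *
st();a=r.capture('scene');cv2.imwrite('pics/hs.png',a);cv2.imwrite('pics/ht.png',r.capture('top'))
plan([.37,-.272,.2134],rot(178.4,12),3,0)
u,v=proj('scene',[.371,-.31,.15])[0];u,v=int(u),int(v);print(u,v);edges(a,u-40,v-35,u+40,v+35)"
```

```text
t 15.72 p [ 0.3767 -0.2623  0.2105] yaw 178.51 z [-0.006 -0.206 -0.978] F [-0.76 -0.18 -3.45] g 0.179 29.99173790216446 j [ -6.   3. -32.  14. -56.  -3.]
-0, 0.001, 0.001, 0.0036, 0.0023, -0.0002, 0,
-0, 0.001, 0.001, 0.0036, 0.0023, -0.0002, 0,
-0, 0.001, 0.001, 0.0036, 0.0023, -0.0002, 0,
217 200
[[244.7, 187.6], [246.1, 211.3]] ang 86.6
[[210.0, 234.3], [207.1, 211.6]] ang -97.1
[[244.3, 213.6], [227.7, 213.7]] ang 179.9
[[193.0, 184.2], [208.9, 183.4]] ang -2.6
[[225.5, 195.0], [241.2, 194.4]] ang -2.3
[[208.7, 180.0], [193.7, 181.1]] ang 176.1
[[250.7, 170.4], [247.6, 184.4]] ang 102.4
[[211.2, 185.5], [198.0, 185.6]] ang 179.5
[[193.0, 196.5], [204.3, 196.1]] ang -2.2
```

```bash
python3 -c "
from h import *
o=np.array([.3757,-.3013,.1091])
for q in ((.019,.08,0),(.019,.08,.085),(.019,-.08,0),(.019,-.08,.085),(.008,-.046,.123),(.008,.03,.123),(0.008,-.07,.113),(0,0,.143)): print(q,proj('scene',o+q).round(1))
im=cv2.imread('pics/hs.png');g=im.min(2)
for y in (200,205,209): print(y,[f'{i}:{v}' for i,v in zip(range(184,200),g[y,184:200])],[f'{i}:{v}' for i,v in zip(range(238,252),g[y,238:252])])
for x in (190,196,230,236): print('col',x,[f'{i}:{v}' for i,v in zip(range(205,222),g[205:222,x])])
"
```

```text
(0.019, 0.08, 0) [[246.1 213.5]]
(0.019, 0.08, 0.085) [[245. 193.]]
(0.019, -0.08, 0) [[195.9 216.2]]
(0.019, -0.08, 0.085) [[192.9 195.7]]
(0.008, -0.046, 0.123) [[202.9 183.2]]
(0.008, 0.03, 0.123) [[227.9 181.9]]
(0.008, -0.07, 0.113) [[195.3 186.2]]
(0, 0, 0.143) [[217.6 175.6]]
200 ['184:116', '185:114', '186:115', '187:113', '188:113', '189:112', '190:114', '191:117', '192:117', '193:105', '194:87', '195:83', '196:84', '197:84', '198:83', '199:84'] ['238:84', '239:84', '240:85', '241:85', '242:85', '243:85', '244:77', '245:71', '246:111', '247:117', '248:117', '249:116', '250:114', '251:115']
205 ['184:114', '185:115', '186:116', '187:117', '188:116', '189:117', '190:119', '191:116', '192:114', '193:114', '194:100', '195:84', '196:82', '197:84', '198:83', '199:84'] ['238:84', '239:85', '240:84', '241:85', '242:84', '243:85', '244:78', '245:68', '246:109', '247:117', '248:117', '249:115', '250:113', '251:112']
209 ['184:115', '185:114', '186:114', '187:114', '188:115', '189:114', '190:115', '191:113', '192:113', '193:116', '194:118', '195:98', '196:83', '197:82', '198:83', '199:
[... 207 characters left out ...]
9:115', '210:114', '211:115', '212:117', '213:115', '214:113', '215:114', '216:112', '217:114', '218:115', '219:115', '220:115', '221:114']
col 196 ['205:82', '206:81', '207:81', '208:83', '209:83', '210:84', '211:84', '212:84', '213:90', '214:101', '215:110', '216:113', '217:116', '218:115', '219:113', '220:113', '221:113']
col 230 ['205:84', '206:84', '207:83', '208:84', '209:86', '210:85', '211:82', '212:83', '213:82', '214:109', '215:118', '216:116', '217:114', '218:116', '219:119', '220:118', '221:117']
col 236 ['205:85', '206:84', '207:84', '208:85', '209:83', '210:84', '211:84', '212:82', '213:81', '214:107', '215:117', '216:116', '217:117', '218:117', '219:117', '220:115', '221:118']
```

```bash
python3 -c "
from h import *
R=r.sense()['ee_rot'];plan([.3767,-.2725,.2125],R,2,0);plan([.465,-.275,.212],R,10,0,[.3767,-.2725,.2125],R)" | uniq
```

```text
0, 0, 0, 0.0054, 0.0001, 0.0002, 0,
0, 0, 0, 0, -0.0088, 0.0001, 0,
```

Request:
drive_tool(steps=[0, 0, 0, 0.0054, 0, 0, 0, 0, 0, 0, 0.0054, 0, 0, 0, 0, 0, 0, 0, 0, 0, 0, 0, 0, 0, 0, -0.006, 0, 0, 0, 0, 0, 0, -0.009, 0, 0, 0, 0, 0, 0, -0.009, 0, 0, 0, 0, 0, 0, -0.009, 0, 0])

```text
time_s: 16.4
tcp_pos: [0.4114, -0.2736, 0.2132]
ee_rot: [[-0.024, -1.0, -0.004], [-0.978, 0.025, -0.207], [0.207, -0.001, -0.978]]
wrist_force: [-0.5, 0.3, -4.0]
gripper_width: 0.179
gripper_force: 30.0
```

Request:
drive_tool(steps=[0, 0, 0, 0, -0.009, 0, 0, 0, 0, 0, 0, -0.009, 0, 0, 0, 0, 0, 0, -0.009, 0, 0, 0, 0, 0, 0, -0.009, 0, 0, 0, 0, 0, 0, -0.009, 0, 0, 0, 0, 0, 0, -0.006, 0, 0, 0, 0, 0, 0, 0, 0, 0, 0, 0, 0, 0, 0, 0, 0])

```text
time_s: 17.07
tcp_pos: [0.4609, -0.2748, 0.2129]
ee_rot: [[-0.024, -1.0, -0.006], [-0.978, 0.025, -0.206], [0.206, 0.001, -0.978]]
wrist_force: [0.2, 0.1, -3.0]
gripper_width: 0.18
gripper_force: 30.0
```

```bash
python3 -c "
from h import *
st();a=r.capture('scene');b=r.capture('top')
plan([.466,-.275,.2114],rot(178.4,12),1,0)
cv2.imwrite('pics/is.png',a);cv2.imwrite('pics/it.png',b)
o=np.hstack([cv2.resize(a[150:255,165:270],(400,400),interpolation=2),cv2.resize(b[160:245,295:380],(400,400),interpolation=2)])
cv2.imwrite('pics/g5.png',np.clip(o*1.7,0,255).astype(np.uint8))"
```

```text
t 17.07 p [ 0.4609 -0.2748  0.2129] yaw 178.56 z [-0.006 -0.206 -0.978] F [ 0.21  0.05 -3.  ] g 0.18 29.9916672706604 j [ -7.  11. -21.  14. -57.  -2.]
-0, 0.002, 0.003, -0.0003, -0.0055, 0.0016, 0,
```

View pics/g5.png

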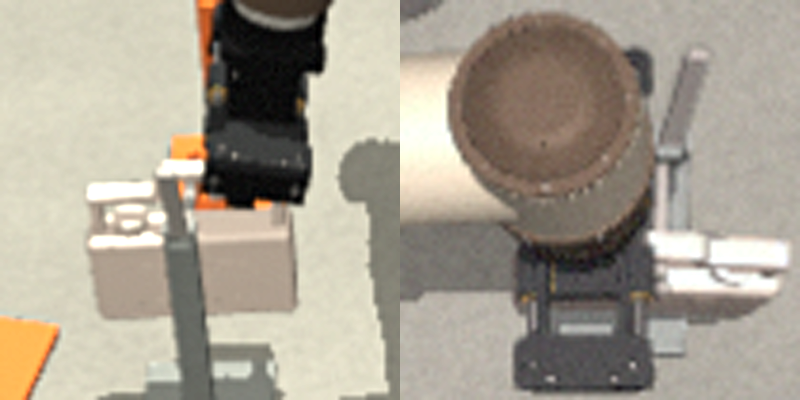

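The handle's hump straddles the rod in front of the post (scene crop (190,168), top crop (660,245)), and the gripper is clear of the keeper (top crop (685,100)). Lowering.

Request:
drive_tool(steps=[0, 0, 0, -0.0008, -0.002, 0.004, 0, 0, 0, 0, -0.0008, -0.002, 0.004, 0, 0, 0, 0, -0.0008, 0, 0.004, 0, 0, 0, 0, -0.0008, 0, 0.004, 0, 0, 0, 0, -0.0006, 0, 0.003, 0, 0, 0, 0, 0, 0, 0, 0, 0, 0, 0, 0, 0, 0, 0])

```text
time_s: 17.75
tcp_pos: [0.4648, -0.2752, 0.1935]
ee_rot: [[-0.024, -1.0, -0.005], [-0.978, 0.025, -0.206], [0.207, 0.0, -0.978]]
wrist_force: [0.3, 0.5, -2.7]
gripper_width: 0.179
gripper_force: 30.0
```

Request:
drive_tool(steps=[0, 0, 0, -0.0004, 0, 0.002, 0, 0, 0, 0, -0.0002, 0, 0.001, 0, 0, 0, 0, 0, 0, 0, 0, 0, 0, 0, 0, 0, 0, 0])

```text
time_s: 18.08
tcp_pos: [0.465, -0.2752, 0.1908]
ee_rot: [[-0.025, -1.0, -0.005], [-0.978, 0.025, -0.206], [0.207, -0.0, -0.978]]
wrist_force: [-0.2, 0.0, -2.8]
gripper_width: 0.179
gripper_force: 30.0
```

Request:
drive_tool(steps=[0, 0, 0, -0.0003, 0, 0.0015, 0, 0, 0, 0, 0, 0, 0, 0, 0, 0, 0, 0, 0, 0, 0])

```text
time_s: 18.33
tcp_pos: [0.4649, -0.2752, 0.1891]
ee_rot: [[-0.024, -1.0, -0.005], [-0.978, 0.025, -0.206], [0.206, -0.0, -0.978]]
wrist_force: [0.3, 0.7, -2.8]
gripper_width: 0.18
gripper_force: 30.0
```

Request:
drive_tool(steps=[0, 0, 0, -0.0002, 0, 0.001, 0, 0, 0, 0, 0, 0, 0, 0, 0, 0, 0, 0, 0, 0, 0])

```text
time_s: 18.58
tcp_pos: [0.4651, -0.2753, 0.1886]
ee_rot: [[-0.025, -1.0, -0.004], [-0.978, 0.025, -0.207], [0.207, -0.001, -0.978]]
wrist_force: [-0.9, 0.4, -0.9]
gripper_width: 0.178
gripper_force: 30.0
```

Request:
drive_tool(steps=[0, 0, 0, -0.0002, 0, 0.001, 0, 0, 0, 0, 0, 0, 0, 0, 0, 0, 0, 0, 0, 0, 0])

```text
time_s: 18.83
tcp_pos: [0.4653, -0.2755, 0.188]
ee_rot: [[-0.024, -1.0, -0.004], [-0.978, 0.025, -0.207], [0.207, -0.001, -0.978]]
wrist_force: [-1.5, 0.2, 3.5]
gripper_width: 0.176
gripper_force: 30.0
```

Seated where expected (.1886). Ease off and release.

Request:
drive_tool(steps=[0, 0, 0, 0.0001, 0, -0.0008, 0, 0, 0, 0, 0, 0, 0, 0.15, 0, 0, 0, 0, 0, 0, 0.25, 0, 0, 0, 0, 0, 0, 0.4, 0, 0, 0, 0, 0, 0, 0.5, 0, 0, 0, 0, 0, 0, 0.5])

```text
time_s: 19.33
tcp_pos: [0.4651, -0.2751, 0.1878]
ee_rot: [[-0.024, -1.0, -0.005], [-0.978, 0.025, -0.206], [0.206, -0.0, -0.978]]
wrist_force: [-0.4, -0.7, -0.1]
gripper_width: 0.395
gripper_force: 0.0
```

Request:
drive_tool(steps=[0, 0, 0, 0, 0, -0.005, 0.5, 0, 0, 0, 0, 0, -0.015, 0.5, 0, 0, 0, 0, 0, -0.03, 0.5, 0, 0, 0, 0, 0, -0.04, 0.5, 0, 0, 0, 0, 0, -0.04, 0.5, 0, 0, 0, 0, 0, -0.04, 0.5, 0, 0, 0, 0, 0, 0, 0.2])

```text
time_s: 19.92
tcp_pos: [0.4692, -0.2404, 0.3642]
ee_rot: [[-0.026, -1.0, 0.012], [-0.977, 0.023, -0.211], [0.211, -0.018, -0.977]]
wrist_force: [0.3, -1.1, 2.1]
gripper_width: 0.475
gripper_force: 0.0
```

```bash
python3 -c "
from tilt import *
st();a=r.capture('scene');cv2.imwrite('pics/js.png',a);b=r.capture('top');cv2.imwrite('pics/jt.png',b)
edges(a,182,185,250,235)
o=np.array([.465,-.314,.087])
for q in ((.019,.08,0),(.019,.08,.085),(.019,-.08,0),(.019,-.08,.085)): print(q,proj('scene',o+q).round(1))
print('keeper end top', proj('top',[.5555,-.3193,.3273]),proj('scene',[.5555,-.3193,.3273]))
g=b.max(2);print(g[168:176,354:366])
"
```

```text
t 19.92 p [ 0.4692 -0.2404  0.3642] yaw 178.7 z [ 0.012 -0.211 -0.977] F [ 0.29 -1.08  2.12] g 0.475 0.0 j [ -2.   5.  -6.  12. -78.  -2.]
[[242.2, 212.0], [243.7, 234.2]] ang 86.1
[[220.7, 203.2], [219.3, 184.7]] ang -94.3
[[226.3, 184.7], [227.8, 202.6]] ang 85.2
[[189.9, 221.6], [207.1, 220.8]] ang -2.8
[[222.7, 219.8], [239.6, 218.9]] ang -3.4
[[188.0, 209.1], [204.9, 208.2]] ang -3.2
[[204.0, 204.4], [189.0, 205.8]] ang 174.9
[[217.4, 221.6], [218.8, 234.2]] ang 84.0
[[205.8, 210.2], [193.7, 210.6]] ang 178.1
(0.019, 0.08, 0) [[243.4 238.3]]
(0.019, 0.08, 0.085) [[242.1 218. ]]
(0.019, -0.08, 0) [[191.4 241.2]]
(0.019, -0.08, 0.085) [[188.1 221. ]]
keeper end top [[358.04669097 170.61868089]] [[207.90291596 194.68925167]]
[[104 107 109 103 101 103 105 103 107 106 104 104]
 [108 105  99  99  98  98 102 104 105 109 107 102]
 [107  96  98 111 105 102 101 102 108 108 107 105]
 [102  96 103 125 123 123 109  97 103 108 104 106]
 [ 94  80  95 105 107 108 104  99 107 105 109 107]
 [ 93  67  81  81  82  81  97 103 105 106 106 105]
 [ 87  70  81  83  79  84  97 106 105 105 104 108]
 [ 72  79  83  82  83  82  96 104 106 105 108 107]]
```

The can hangs straight: its top edge slope is −3.1° against −3.1° predicted, and positions match within 1 px. Now the keeper.

```bash
python3 -c "
from h import *
plan([.60,-.317,.385],rot(178.1),8,0)"
```

```text
-0.001, -0.026, 0.001, 0.0098, -0.0169, -0.0015, 0,
-0.001, -0.026, 0.001, 0.0097, -0.0169, -0.0017, 0,
-0.001, -0.026, 0.001, 0.0097, -0.0169, -0.002, 0,
-0.001, -0.026, 0.001, 0.0096, -0.017, -0.0023, 0,
-0.001, -0.026, 0.001, 0.0095, -0.017, -0.0025, 0,
-0.001, -0.026, 0.001, 0.0094, -0.017, -0.0028, 0,
-0.001, -0.026, 0.001, 0.0093, -0.017, -0.0031, 0,
-0.001, -0.026, 0.001, 0.0092, -0.017, -0.0033, 0,
```

Request:
drive_tool(steps=[0, 0, 0, 0, 0, -0.008, 0, -0.001, -0.026, 0.001, 0.0098, -0.017, -0.002, 0, -0.001, -0.026, 0.001, 0.0098, -0.017, -0.002, 0, -0.001, -0.026, 0.001, 0.0098, -0.017, -0.002, 0, -0.001, -0.026, 0.001, 0.0096, -0.017, -0.002, 0, -0.001, -0.026, 0.001, 0.0095, -0.017, -0.0025, 0, -0.001, -0.026, 0.001, 0.0094, -0.017, -0.003, 0, -0.001, -0.026, 0.001, 0.0093, -0.017, -0.003, 0, -0.001, -0.026, 0.001, 0.0092, -0.017, -0.003, 0, 0, 0, 0, 0, 0, 0, 0])

```text
time_s: 20.85
tcp_pos: [0.6018, -0.3182, 0.3862]
ee_rot: [[-0.036, -0.999, -0.011], [-0.999, 0.036, 0.002], [-0.002, 0.011, -1.0]]
wrist_force: [-0.6, 0.9, -1.9]
gripper_width: 0.007
gripper_force: 0.0
```

Request:
drive_tool(steps=[0, 0, 0, 0, 0, 0, 0, 0, 0, 0, 0, 0, 0, 0])

```text
time_s: 21.02
tcp_pos: [0.5993, -0.316, 0.3888]
ee_rot: [[-0.034, -0.999, -0.01], [-0.999, 0.034, 0.001], [-0.0, 0.01, -1.0]]
wrist_force: [-0.7, -0.2, -0.7]
gripper_width: 0.007
gripper_force: 0.0
```

```bash
python3 -c "
from h import *
st();plan([.60,-.317,.288],rot(178.1),5,0)"
```

```text
t 21.02 p [ 0.5993 -0.316   0.3888] yaw 178.05 z [-0.01   0.001 -1.   ] F [-0.67 -0.23 -0.67] g 0.007 0.0 j [-14.  25.  30.   0. -95.  12.]
0.002, 0, -0, 0.0002, -0.0003, 0.0202, 0,
0.002, 0, -0, 0.0002, -0.0003, 0.0202, 0,
0.002, 0, -0, 0.0002, -0.0003, 0.0202, 0,
0.002, 0, -0, 0.0002, -0.0002, 0.0202, 0,
0.002, 0, -0, 0.0002, -0.0002, 0.0202, 0,
```

Request:
drive_tool(steps=[0.002, 0, 0, 0, 0, 0.02, 0, 0.002, 0, 0, 0, 0, 0.02, 0, 0.002, 0, 0, 0, 0, 0.02, 0, 0.002, 0, 0, 0, 0, 0.02, 0, 0.002, 0, 0, 0, 0, 0.02, 0, 0, 0, 0, 0, 0, 0, 0])

```text
time_s: 21.52
tcp_pos: [0.5966, -0.314, 0.2859]
ee_rot: [[-0.033, -0.999, -0.005], [-0.999, 0.033, 0.004], [-0.004, 0.005, -1.0]]
wrist_force: [-0.3, 0.8, -1.2]
gripper_width: 0.006
gripper_force: 0.0
```

Request:
drive_tool(steps=[0, 0, 0, 0, 0.01, 0, 0, 0, 0, 0, 0, 0.01, 0, 0, 0, 0, 0, 0, 0.01, 0, 0, 0, 0, 0, 0, 0.01, 0, 0, 0, 0, 0, 0, 0.01, 0, 0, 0, 0, 0, 0, 0.01, 0, 0, 0, 0, 0, 0, 0, 0, 0])

```text
time_s: 22.1
tcp_pos: [0.5376, -0.3137, 0.2912]
ee_rot: [[-0.034, -0.999, 0.004], [-0.999, 0.034, -0.0], [0.0, -0.004, -1.0]]
wrist_force: [1.4, 0.2, -0.9]
gripper_width: 0.005
gripper_force: 0.0
```

```bash
cat > kp.py <<'E'
from h import *
st();a=r.capture('scene');b=r.capture('top');cv2.imwrite('pics/k%d.png'%(r.sense()['time_s']*100),a)
s0=cv2.imread('pics/js.png')
H=np.array([.521,-.316,.243])
for th in (112,100,90,75,60,45,30,15,0):
    t=np.radians(th);e=H+.088*np.array([-np.cos(t),0.002,np.sin(t)])+.004*np.array([np.sin(t),0,np.cos(t)])
    m=H+.06*np.array([-np.cos(t),0,np.sin(t)])+.004*np.array([np.sin(t),0,np.cos(t)])
    o=[]
    for n,im in(('scene',a),('top',b)):
        for q in(e,m): u,v=proj(n,q)[0].round().astype(int);o+=[(u,v),im[v-1:v+2,u-1:u+2].mean((0,1)).round().astype(int).tolist()]
    print(th,*[str(x).replace('np.int64','') for x in o])
E
python3 kp.py
```

```text
t 22.1 p [ 0.5376 -0.3137  0.2912] yaw 178.04 z [ 0.004 -0.    -1.   ] F [ 1.35  0.16 -0.88] g 0.005 0.0 j [-15.  19.   8.  -0. -78.  13.]
112 ((209), (196)) [7, 7, 8] ((210), (201)) [69, 75, 78] ((356), (170)) [17, 15, 15] ((355), (177)) [38, 38, 39]
100 ((209), (190)) [15, 15, 15] ((210), (197)) [5, 5, 5] ((357), (176)) [27, 27, 26] ((355), (180)) [40, 39, 39]
90 ((209), (186)) [35, 35, 35] ((210), (194)) [7, 7, 7] ((357), (181)) [40, 38, 39] ((356), (184)) [33, 32, 33]
75 ((210), (182)) [37, 37, 36] ((210), (191)) [12, 12, 12] ((358), (190)) [64, 67, 69] ((356), (190)) [56, 55, 56]
60 ((210), (179)) [22, 22, 22] ((211), (189)) [18, 19, 18] ((357), (199)) [43, 40, 42] ((356), (196)) [43, 43, 43]
45 ((211), (179)) [22, 22, 21] ((211), (189)) [18, 19, 18] ((357), (207)) [60, 63, 64] ((355), (201)) [42, 41, 41]
30 ((211), (180)) [26, 25, 25] ((211), (189)) [18, 19, 18] ((356), (214)) [113, 116, 120] ((354), (206)) [50, 49, 49]
15 ((212), (184)) [39, 38, 38] ((212), (192)) [8, 8, 8] ((354), (218)) [145, 147, 145] ((354), (209)) [90, 95, 99]
0 ((213), (189)) [19, 19, 19] ((212), (195)) [8, 8, 8] ((353), (221)) [108, 113, 119] ((353), (211)) [92, 98, 108]
```

Request:
drive_tool(steps=[0, 0, 0, 0.001, 0.01, 0, 0, 0, 0, 0, 0.001, 0.01, 0, 0, 0, 0, 0, 0, 0.01, 0, 0, 0, 0, 0, 0, 0.01, 0, 0])

```text
time_s: 22.53
tcp_pos: [0.4984, -0.3147, 0.2896]
ee_rot: [[-0.034, -0.999, 0.003], [-0.999, 0.034, -0.0], [0.0, -0.003, -1.0]]
wrist_force: [0.6, 0.0, -0.1]
gripper_width: 0.004
gripper_force: 0.4
```

Request:
drive_tool(steps=[0, 0, 0, 0, 0.009, 0.002, 0, 0, 0, 0, 0, 0.008, 0.004, 0, 0, 0, 0, 0, 0.006, 0.005, 0, 0, 0, 0, 0, 0, 0, 0])

```text
time_s: 22.87
tcp_pos: [0.4744, -0.3134, 0.2778]
ee_rot: [[-0.034, -0.999, 0.001], [-0.999, 0.034, 0.001], [-0.001, -0.001, -1.0]]
wrist_force: [-0.4, -0.3, -0.4]
gripper_width: 0.014
gripper_force: 0.0
```

```bash
python3 kp.py
```

```text
t 22.87 p [ 0.4744 -0.3134  0.2778] yaw 178.03 z [ 0.001  0.001 -1.   ] F [-0.44 -0.26 -0.43] g 0.014 0.0 j [-17.  14.  -1.  -0. -74.  15.]
112 ((209), (196)) [98, 108, 111] ((210), (201)) [93, 101, 107] ((356), (170)) [128, 145, 149] ((355), (177)) [108, 121, 132]
100 ((209), (190)) [92, 101, 103] ((210), (197)) [92, 101, 104] ((357), (176)) [113, 128, 139] ((355), (180)) [95, 106, 115]
90 ((209), (186)) [8, 8, 8] ((210), (194)) [92, 100, 104] ((357), (181)) [92, 103, 112] ((356), (184)) [68, 76, 82]
75 ((210), (182)) [8, 7, 7] ((210), (191)) [95, 104, 108] ((358), (190)) [23, 23, 28] ((356), (190)) [20, 22, 25]
60 ((210), (179)) [13, 13, 13] ((211), (189)) [53, 58, 60] ((357), (199)) [18, 18, 18] ((356), (196)) [19, 21, 23]
45 ((211), (179)) [12, 12, 11] ((211), (189)) [53, 58, 60] ((357), (207)) [43, 42, 41] ((355), (201)) [27, 26, 27]
30 ((211), (180)) [9, 9, 9] ((211), (189)) [53, 58, 60] ((356), (214)) [62, 64, 68] ((354), (206)) [40, 39, 40]
15 ((212), (184)) [7, 7, 8] ((212), (192)) [96, 102, 106] ((354), (218)) [47, 46, 47] ((354), (209)) [41, 39, 40]
0 ((213), (189)) [50, 56, 62] ((212), (195)) [94, 102, 106] ((353), (221)) [49, 48, 49] ((353), (211)) [41, 41, 44]
```

Request:
drive_tool(steps=[0, 0, 0, 0.001, 0.006, 0.005, 0, 0, 0, 0, 0.001, 0.005, 0.005, 0, 0, 0, 0, 0, 0.003, 0.005, 0, 0, 0, 0, 0, 0, 0.005, 0, 0, 0, 0, 0, 0, 0.005, 0, 0, 0, 0, 0, 0, 0, 0])

```text
time_s: 23.47
tcp_pos: [0.4619, -0.315, 0.2522]
ee_rot: [[-0.034, -0.999, 0.001], [-0.999, 0.034, 0.001], [-0.001, -0.001, -1.0]]
wrist_force: [0.1, -0.1, -1.1]
gripper_width: 0.004
gripper_force: 0.0
```

Request:
drive_tool(steps=[0, 0, 0, 0, 0, 0.003, 0, 0, 0, 0, 0, 0, 0.002, 0, 0, 0, 0, 0, 0, 0, 0])

```text
time_s: 23.72
tcp_pos: [0.4625, -0.3153, 0.2482]
ee_rot: [[-0.034, -0.999, 0.003], [-0.999, 0.034, 0.0], [-0.0, -0.003, -1.0]]
wrist_force: [-0.3, -0.7, -0.1]
gripper_width: 0.004
gripper_force: 0.0
```

Request:
drive_tool(steps=[0, 0, 0, 0, 0, 0.002, 0, 0, 0, 0, 0, 0, 0, 0])

```text
time_s: 23.88
tcp_pos: [0.4626, -0.3153, 0.2465]
ee_rot: [[-0.034, -0.999, 0.003], [-0.999, 0.034, -0.0], [-0.0, -0.003, -1.0]]
wrist_force: [-0.7, 0.1, 0.4]
gripper_width: 0.008
gripper_force: 0.0
```

Contact is not certain yet, so I'll keep going down in small steps.

Request:
drive_tool(steps=[0, 0, 0, 0, 0, 0.0015, 0, 0, 0, 0, 0, 0, 0, 0])

```text
time_s: 24.05
tcp_pos: [0.4625, -0.3153, 0.245]
ee_rot: [[-0.034, -0.999, 0.003], [-0.999, 0.034, -0.0], [-0.0, -0.003, -1.0]]
wrist_force: [-0.3, -0.5, 0.6]
gripper_width: 0.008
gripper_force: 0.1
```

Request:
drive_tool(steps=[0, 0, 0, 0, 0, 0.0015, 0, 0, 0, 0, 0, 0, 0, 0])

```text
time_s: 24.22
tcp_pos: [0.4625, -0.3153, 0.2435]
ee_rot: [[-0.034, -0.999, 0.003], [-0.999, 0.034, -0.0], [-0.0, -0.003, -1.0]]
wrist_force: [0.1, -0.5, 0.3]
gripper_width: 0.008
gripper_force: 0.1
```

Request:
drive_tool(steps=[0, 0, 0, 0, 0, 0.0015, 0, 0, 0, 0, 0, 0, 0, 0])

```text
time_s: 24.38
tcp_pos: [0.4625, -0.3153, 0.242]
ee_rot: [[-0.034, -0.999, 0.003], [-0.999, 0.034, -0.0], [-0.0, -0.003, -1.0]]
wrist_force: [0.4, 0.1, 0.2]
gripper_width: 0.01
gripper_force: 0.1
```

Request:
drive_tool(steps=[0, 0, 0, 0, 0, 0.0012, 0, 0, 0, 0, 0, 0, 0, 0])

```text
time_s: 24.55
tcp_pos: [0.4625, -0.3153, 0.2408]
ee_rot: [[-0.034, -0.999, 0.003], [-0.999, 0.034, -0.0], [-0.0, -0.003, -1.0]]
wrist_force: [0.0, -0.9, -0.5]
gripper_width: 0.006
gripper_force: 0.1
```

Request:
drive_tool(steps=[0, 0, 0, 0, 0, 0.0012, 0, 0, 0, 0, 0, 0, 0, 0])

```text
time_s: 24.72
tcp_pos: [0.4625, -0.3153, 0.2396]
ee_rot: [[-0.034, -0.999, 0.003], [-0.999, 0.034, -0.0], [-0.0, -0.003, -1.0]]
wrist_force: [0.2, -0.4, -0.1]
gripper_width: 0.006
gripper_force: 0.1
```

Run:
```python
from h import *
st();a=r.capture('scene')
H=np.array([.521,-.316,.243])
print(proj('scene',[H,H-[.046,0,0],H-[.092,0,0]]).round(1))
j=cv2.imread('pics/js.png')
# grey column strips around the keeper line, scene view now vs before
print(a[176:216,202:222].max(2)[::2])
print(j[176:216,202:222].max(2)[::2])
```

```text
t 24.72 p [ 0.4625 -0.3153  0.2396] yaw 178.07 z [ 0.003 -0.    -1.   ] F [ 0.16 -0.37 -0.07] g 0.006 0.10226972051896155 j [-18.  15.  -6.  -0. -69.  16.]
[[212.1 209.8]
 [212.4 199.3]
 [212.7 189.3]]
[[ 22  24  23  22  24  24  22  22  21  21  23  24  25  23  22  18  27  55
   43  25]
 [ 33  34  31  29  23  23  22  22  23  21  21  20  22  24  22  32  62  65
   63  79]
 [ 38  39  39  39  39  40  39  39  40  39  33  32  33  33  32  33  24  21
   23  35]
 [ 38  38  38  39  40  39  39  38  38  37  37  40  39  38  44  78  56  40
   40  40]
 [ 39  43  43  42  44  42  42  43  45  44  48  69  58  48  44  48  44  35
   30  43]
 [ 18  19  20  21  19  18  17  18  20  17  18  19  17  20  17  19  19  18
   17  32]
 [ 11  13  13  15  11  14  12  13  12  13  11  12  12   9  12  10  11   6
   10  19]
 [  6   9   9   9   6   7  10   9   9   7   5   9   7   9   8  15  26  27
   15  16]
 [  8   9   8   6   7   7   8   8  11   7   8  10   9   7   7  13  26  37
   18  10]
 [  5   3   2   8  12  10   7   5   9  10   6   8   8   8  10  20  32  52
   33  24]
 [114 113 110 113 115 116  72  32  31  23  20  1
[... 1803 characters left out ...]
 186 201
  191 132]
 [129 129 129 130 115  82  66  67  64  69 151 192 206 208 208 205 178 180
  177 133]
 [129 130 132 133 122 101  75  68  67  66 106 185 197 182 175 172 157 167
  142 112]
 [132 130 132 118 115  97  74  67  68  66  62  91 100  94 107 105  99 106
  124 119]
 [207 208 208 164 118 105  83  69  68  66  68 103 146 121 134 137 118 105
  101 117]
 [176 173 170 139 110 114 104  77  67  69  66  66 132 139 145 177 199 189
  133 103]
 [115 107 103 103 108 123 110  81  70  68  68  68 100 110 118 186 200 199
  200 187]
 [159 137 132 136 138 110  69  59  59  60  69  72  67  61  90 191 208 200
  156 141]
 [128 114 166 204 211 164  92  75  83  85  86  85  80  63  66 149 162 160
  132 125]]
```

The keeper is now a strip at scene cols 211–214, rows 198–210, running forward under the fingers. There is no firm stop yet, so continue down.

Request:
drive_tool(steps=[0, 0, 0, 0, 0, 0.0012, 0, 0, 0, 0, 0, 0, 0, 0, 0, 0, 0, 0, 0, 0, 0])

```text
time_s: 25.02
tcp_pos: [0.4626, -0.3153, 0.2385]
ee_rot: [[-0.034, -0.999, 0.003], [-0.999, 0.034, -0.0], [-0.0, -0.003, -1.0]]
wrist_force: [0.7, -0.1, -0.0]
gripper_width: 0.005
gripper_force: 0.0
```

Request:
drive_tool(steps=[0, 0, 0, 0, 0, 0.0012, 0, 0, 0, 0, 0, 0, 0, 0, 0, 0, 0, 0, 0, 0, 0])

```text
time_s: 25.27
tcp_pos: [0.4626, -0.3154, 0.2376]
ee_rot: [[-0.034, -0.999, 0.004], [-0.999, 0.034, -0.0], [0.0, -0.004, -1.0]]
wrist_force: [-0.1, 0.3, 1.4]
gripper_width: 0.009
gripper_force: 0.6
```

Request:
drive_tool(steps=[0, 0, 0, 0, 0, 0.0012, 0, 0, 0, 0, 0, 0, 0, 0, 0, 0, 0, 0, 0, 0, 0])

```text
time_s: 25.52
tcp_pos: [0.4626, -0.3154, 0.2374]
ee_rot: [[-0.033, -0.999, 0.004], [-0.999, 0.033, -0.001], [0.001, -0.004, -1.0]]
wrist_force: [-0.8, 1.9, 5.1]
gripper_width: 0.007
gripper_force: 2.7
```

Request:
drive_tool(steps=[0, 0, 0, 0, 0, 0.001, 0, 0, 0, 0, 0, 0, 0, 0])

```text
time_s: 25.68
tcp_pos: [0.4627, -0.3155, 0.2373]
ee_rot: [[-0.033, -0.999, 0.005], [-0.999, 0.033, -0.001], [0.001, -0.005, -1.0]]
wrist_force: [-2.2, 2.1, 8.7]
gripper_width: 0.005
gripper_force: 4.3
```

Request:
drive_tool(steps=[0, 0, 0, 0, 0, -0.01, 0, 0, 0, 0, 0, 0, -0.03, 0, 0, 0, 0, 0, 0, -0.04, 0, 0, 0, 0, -0.03, 0.02, -0.03, 0, 0, 0, 0, -0.04, 0.03, 0, 0, 0, 0, 0, -0.04, 0.03, 0, 0, 0, 0, 0, -0.04, 0.03, 0, 0, 0, 0, 0, -0.04, 0.03, 0, 0, 0, 0, 0, -0.04, 0.03, 0, 0, 0, 0, 0, 0, 0, 0, 0])

```text
time_s: 26.52
tcp_pos: [0.3227, -0.1136, 0.3424]
ee_rot: [[-0.026, -1.0, 0.007], [-1.0, 0.026, 0.002], [-0.002, -0.007, -1.0]]
wrist_force: [0.4, -0.5, -0.7]
gripper_width: 0.003
gripper_force: 0.0
```

Run:
```python
from tilt import *
st();a=r.capture('scene');b=r.capture('top');cv2.imwrite('pics/zs.png',a);cv2.imwrite('pics/zt.png',b)
edges(a,182,185,250,245);print()
H=np.array([.521,-.316,.243])
for th in(0,10,20,30):
    t=np.radians(th);u=np.array([-np.cos(t),.033*np.cos(t),np.sin(t)]);n=np.array([np.sin(t),0,np.cos(t)])*.004
    e=[H+.092*u+n+[0,s*.007,0] for s in(1,-1)];print(th,proj('scene',e).round(1).tolist(),proj('top',e).round(1).tolist())
print(a[178:214:2,204:222].max(2));print(b[186:230:2,344:360].max(2))
```

```text
t 26.52 p [ 0.3227 -0.1136  0.3424] yaw 178.52 z [ 0.007  0.002 -1.   ] F [ 0.39 -0.5  -0.71] g 0.003 0.0 j [  8. -12. -19.  -0. -82. -10.]
[[217.4, 221.3], [219.8, 244.2]] ang 84.0
[[218.0, 220.1], [239.9, 218.7]] ang -3.6
[[189.5, 221.7], [207.1, 220.8]] ang -3.1
[[226.3, 184.7], [227.7, 201.7]] ang 85.2
[[238.4, 202.5], [221.5, 203.6]] ang 176.2
[[188.0, 209.2], [204.9, 208.2]] ang -3.3
[[210.2, 238.2], [208.4, 222.2]] ang -96.2
[[222.1, 207.1], [238.0, 206.3]] ang -3.0
[[204.3, 204.4], [188.7, 205.9]] ang 174.7

0 [[215.9, 188.0], [211.2, 188.3]] [[349.3, 222.7], [354.3, 222.7]]
10 [[215.5, 184.3], [210.7, 184.5]] [[350.3, 221.0], [355.4, 221.0]]
20 [[215.0, 181.2], [210.1, 181.4]] [[351.3, 218.3], [356.4, 218.3]]
30 [[214.5, 178.8], [209.6, 179.1]] [[352.3, 214.7], [357.4, 214.7]]
[[128 129 129 129 130 129 130 127 127 129 132 132 130 130 123 114 110 111]
 [129 129 128 129 129 130 133 132 130 129 128 129 130 132 131 123 113 110]
 [128 128 127 128 129 130 130 132 130 129 128 128 129 128 131 119 113 111]
 [127 127 128 128 128 126 125 125 124 125 126 127 128 130 130 117 109 110]
 [1
[... 1822 characters left out ...]
 127 113 101  88 108 105 102]
 [108 135 144 151 136  87 131 136 135 131 123 145 138 107  92 103]
 [110 140 145 153 144 105 136 135 131 130 132 151 144 118  99 136]
 [109 119 115 129 123  90 136 134 132 127 118 148 147 128  96 126]
 [104 111 143 135  85  91 141 136 131 127 100 102  87  77  81  86]
 [151 152 152 144  79  89 140 136 133 130 131 153 152 154 148 130]
 [145 147 149 141  74  87 139 135 136 129 123 151 151 150 150 153]
 [ 76  78  83  78  69  62  82  81  78  78  86  90  88  85  86  94]
 [ 65  67  66  66  63  58  60  61  59  73  64  68  67  67  66  69]
 [ 70  67  69  69  68  67  68  69  67  68  74  74  66  67  65  65]
 [109 107 106 103 107 108 106 105 105 104 110 112 103 101 102 101]]
```

The keeper is level: its end is at scene row ≈189 and top cols 350–354, matching the 0° prediction. The can hangs straight, its edges unchanged from before. Handing in.

```bash
python3 -c "
from station import r
print(r.finish_job())"
```

```text
the job is handed in; nothing more can be done
None
```

The can was lifted out, stood on the mat and let go, then hung straight on the grey stand's hook with the keeper swung down level over it. The job was handed in at about 26.5 s with the robot clear; the hand-in gave no verdict, and I did not re-check the bottle, caps and brush by camera at the end.

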